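# Pack and clip a presentation box of cut stones

## Task

Pack today's order: put every cut stone lying on the blue felt mat (three to five of them, not the bead bracelet) into the wooden presentation box, then swing the lid fully shut so that its tab snaps behind the rim, and finally clip one sprung clip onto each of the two pairs of closing fins on the box's front, so that its jaws grip the box's fin and the lid's fin together about half-way along. Leave everything else on the counter where it is.

Things in the scene. Friction and masses are not known exactly. Their poses are not given: they have to be found in the camera images.
- giftbox: Wooden box, fixed: 130 (its x) x 180 (y) x 60 mm high, walls and floor 5 mm. Origin at the centre of its underside; lid hinge on its +x side, front on its -x side. Inside the front wall, in the middle, a brass rim (60 mm long, 48 mm up, 4 mm proud) catches the lid's tab. Two upright closing fins stand out 32 mm from the front, 55 mm either side of the middle.
- box_in (a point): Centre of the box's inner floor (6 mm above the counter), axes as the box's. The inside is 120 x 170 mm and 54 mm deep.
- lid (a joint): Lid angle (rad): 0 = fully shut, grows as it opens, at most 2.0 (leaning back beyond upright). Stiff: it stays put near upright; pushed well forward it falls and mostly lies propped about 0.12 open, its tab on top of the rim; a firm push (5 to 15 N, through about 14 mm) on its front edge snaps the tab behind the rim.
- lid_edge (a point): On the lid's outer face (top when shut), 12 mm in from the middle of its free front edge; moves with the lid; x axis from front edge to hinge, z out of the outer face. Lid: flat wooden plate 130 x 180 x 5 mm with a blue panel; under it a brass tab 36 mm wide, 24 mm deep, 13 mm in from the front edge; two steel fins stick out 32 mm beyond that edge.
- lid_hinge (a point): Middle of the hinge axis of the lid, 60 mm above the counter on the box's +x rim.
- fin_a (a point): Middle of the pair of closing fins at the -y end of the front: a brass fin of the box and, beside it once the lid is shut, a steel fin of the lid, together 8 mm thick (along the box's y), 32 mm long (this point 16 mm out from the front wall), both present from 25 to 55 mm above the counter (this point at 40 mm). Axes as the box's. A clip slides on towards the box's +x.
- fin_b (a point): The same for the other pair of fins, at the +y end of the front.
- clip1: Sprung clip (red and black arm) lying flat, 20 mm high. Origin on the pivot axis at the underside; x axis along the red jaw pad; jaws reach 48 mm ahead of the pivot, handles 52 mm behind. Shut, its middle line is at +0.075 rad from x, handles 48 mm wide over the ends. Squeezed 40 mm behind the pivot (12 to 15 N) they become parallel, 24 mm over the outside, and the jaws open to 25 mm.
- clip1_jaw (a joint): Opening of this clip's jaws (rad): 0 = shut by its spring, 0.15 = jaw pads parallel and 8 mm apart (middle line then along x), 0.5 = handles fully squeezed.
- clip1_bite (a point): Middle of the clip's jaw pads, 34 mm ahead of the pivot, 10 mm above the underside (between the pads when they are 8 mm apart).
- clip2: Sprung clip (red and black arm) lying flat, 20 mm high. Origin on the pivot axis at the underside; x axis along the red jaw pad; jaws reach 48 mm ahead of the pivot, handles 52 mm behind. Shut, its middle line is at +0.075 rad from x, handles 48 mm wide over the ends. Squeezed 40 mm behind the pivot (12 to 15 N) they become parallel, 24 mm over the outside, and the jaws open to 25 mm.
- clip2_jaw (a joint): Opening of this clip's jaws (rad): 0 = shut by its spring, 0.15 = jaw pads parallel and 8 mm apart (middle line then along x), 0.5 = handles fully squeezed.
- clip2_bite (a point): Middle of the clip's jaw pads, 34 mm ahead of the pivot, 10 mm above the underside (between the pads when they are 8 mm apart).
- gem1: Honey-yellow cut stone, octagonal with a tapered crown, about 33 across, 31 at the foot mm, 24 mm high; origin at the centre of its underside. None if it is not part of today's order (absent).
- gem2: Purple cut stone, octagonal with a tapered crown, about 33 across, 31 at the foot mm, 24 mm high; origin at the centre of its underside. None if it is not part of today's order (absent).
- gem3: Sky-blue cut stone, octagonal with a tapered crown, about 33 across, 31 at the foot mm, 24 mm high; origin at the centre of its underside. None if it is not part of today's order (absent).
- gem4: Green oblong step-cut stone, its long side along its x axis, vertical sides up to 18 mm, about 36 x 24 mm, 24 mm high; origin at the centre of its underside. None if it is not part of today's order (absent).
- gem5: Red-brown oblong step-cut stone, its long side along its x axis, vertical sides up to 18 mm, about 36 x 24 mm, 24 mm high; origin at the centre of its underside. None if it is not part of today's order (absent).
- bracelet: Ring of purple beads, 64 mm across, 12 mm high, lying on the blue mat among the stones (stays there); origin at the centre of its underside. Bystander: leave it alone.
- loupe: Folded black and steel loupe, 62 mm long, 16 mm high; origin at the centre of its underside. Bystander: leave it alone.
- jar: Amber glass jar with metal lid, 60 mm across, 70 mm high; origin at the centre of its underside. Bystander: leave it alone.
- calculator: Grey desk calculator 150 x 85 x 12 mm; origin at the centre of its underside. Bystander: leave it alone.
- dish: White dish of beads, 110 mm across, 30 mm high; origin at the centre of its underside. Bystander: leave it alone.
Not all that is in view belongs to the job. There is more than one size of the gem3; the job needs the smallest.

How it is judged:
By the outcome, as a careful person would: the job done as asked, in the order asked, and still so for the second after the job is handed in, with the robot touching nothing.
Of gem1, gem2, gem3, gem4, gem5 only 3 to 5 are there at a start; the rules pass over those that are not, and their reading is None.
At some moment in a run one of gem1, gem2, gem3, gem4, gem5 may be knocked a few centimetres aside while the robot is not near it.
Once in a run the grip may slacken for a moment while it holds something.
It also fails if it takes over 210 s, if anything falls off the work surface, if the arm or the gripper's body presses on something with over 40 N, if the wrist force passes 120 N, or if a joint passes its speed limit or range.

## Robot

A 7-joint arm with a two-finger parallel gripper is mounted at the origin on the work surface. World frame = base frame: x ahead of the robot, y to its left, z up, the work surface at z = 0. Lengths are in m, angles in rad, forces in N, time in s.
With the tool pointing down it reaches from about 0.4 to 0.85 m from the base axis. Payload 4.5 kg.
Tool frame: the origin (TCP) lies on the centre line of the jaws, within the pads' length; the fingertips stand 14 mm ahead of it and the grasp point (between the pads) lies 5 mm behind it (nose_length is the distance from the TCP to the fingertips, in m); x points along the fingers, y is the direction in which the jaws open and shut, and the axes are right-handed (so a half turn about x gives the same grasp; the last joint's range is limited). The gripper opens to 88 mm and grips with 3 to 60 N. Pads are 18 mm wide; open, the fingers measure 123 mm over their backs; the gripper's body (75 mm by 187 mm) begins 45 mm behind the grasp point.
Start: joints at [-1.177, 0.689, -0.195, 1.565, 0.157, 0.902, -0.215], TCP at [0.22, 0.585, 0.253] pointing down, gripper open.
Joint ranges: [-3.01, 3.01], [-0.46, 2.08], [-1.47, 1.51], [0.13, 2.56], [-1, 4.14], [0.04, 2.09], [-2.66, 2.66]. Speed limits (rad/s): [2.57, 2.57, 3.14, 3.14, 3.14, 3.14, 3.14].

## Interface

Orientations are given as a unit quaternion [x, y, z, w].
In Python, from plant import get_state, snapshot, camera_params, finish_job, boxes_of, silhouettes, spot_point, nose_length gives the robot as it stands.
- The arm moves only by the tool apply_moves, never from a script. Its arguments are lists of equal length, an entry for each row: "delta_pos": the shift along the tool's x, y, z in cm, a list of three; "yaw": the turn about the tool's x in rad; "gripper": the opening in per cent of the stroke, from 0 (shut) to 100 (fully open). A call has 1 to 10 rows; each row is the pose to reach, as a shift and turn from the pose measured when the call began, along the tool's axes at that moment; what a row does not reach only later rows make up. A row lasts 1/12 s, in which the tool goes at most 41.7 mm and 7.16 degrees, less where a joint would pass 70% of its speed; a pose out of reach is approached as far as the arm can. A call with a gripper value outside its range is refused whole. The fingers move at their own pace and stop on an object; "force" is the grip in N (left out, the last holds). Time passes only in rows, so rows that repeat a pose let the fingers close. It gives the time, the measured TCP pose, the force and the opening at its end, in the units of the state.
- get_state(): the state, without advancing time (a new reading comes with each control period).
- snapshot(name): name is "scene" or "top"; returns the picture (420x560x3 uint8, red, green, blue); there is no depth.
- camera_params(name): a dict with "fovy" (degrees; the focal length in pixels is half the picture's height over the tangent of half this angle, whatever the lens; pixels are square), "cx", "cy" (the principal point, pixels), "dist" ([k1, k2, p1, p2, k3] as OpenCV has them; the pictures are not rectified), "position" and "orientation" of the camera in the world. Camera axes: x right, y down, z forward; pixel columns grow to the right and rows downward; lengths in m; the calibration is good to about 2 mm. A picture is of the moment at which its call begins. camera_params takes no time and is no camera call.
- finish_job(): hands the job in, once; it reports no verdict.
Trained networks look in the newest picture that a camera, given by its name, has taken for a name from the list of things; names that differ only in an ending like _2 or _b are one class to them, and where a whole thing is asked for, a point or a joint stands for the part that bears it (a point fixed in the world has none). Each returns a list of dicts, best first, with "score" (0 to 1); they miss things now and then, are a little off and sometimes report something else, mostly with a low value. They report only what shows in the picture. A call takes as long as a camera call. They do not tell look-alikes from the thing itself.
- boxes_of(thing, camera): "bbox" ([left, top, width, height] in pixels, round what is visible of it).
- silhouettes(thing, camera): "mask" (420x560 bool, what is visible of it) and "bbox" ([left, top, width, height] in pixels, round what is visible of it).
- spot_point(thing, camera): "pixel" ([column, row] in pixels: a listed point, or the origin of a listed thing).
The state is a dict: "clock": time; "q": joint angles; "qd": joint speeds; "joint_torque": joint torques, N m; "tool_pos": TCP position; "eef_rot": TCP orientation; "contact_force": force on the tool from outside, world axes, zero at the start; "moment": the same for the moment, N m; "opening": opening from 0.0 (shut) to 1.0 (fully open).
Only numpy, scipy, OpenCV 4.12 (cv2) and the standard library are available. Lean on these libraries where they do the work, as an engineer would, in place of code of your own. Each camera call takes 0.05 s, during which the arm holds its last target.

## Working session

There is one attempt and no reset: what is moved stays moved. The work goes in short steps, Python scripts to look and compute and a tool call to move; the robot and the scene stay as the last step left them, time stands still between calls to the robot, and variables do not carry over. Pictures are saved under pics/ and viewed, and the job is handed in when it is done.

Besides the shell and the picture viewer there is one more tool, called as name(argument=value, ...) on one line, values as JSON. apply_moves: Moves the arm, as the interface text tells. Its arguments: {"type":"object","properties":{"delta_pos":{"type":"array"},"yaw":{"type":"array"},"gripper":{"type":"array"},"force":{"type":"number"}},"required":["delta_pos","yaw","gripper"]}

```bash
ls; mkdir -p pics; python3 - <<'E'
from plant import *
import cv2
s=get_state();print(s)
for n in("scene","top"):
    p=camera_params(n);print(n,p)
    im=snapshot(n);cv2.imwrite(f"pics/{n}0.png",cv2.cvtColor(cv2.resize(im,None,fx=1.42,fy=1.42,interpolation=cv2.INTER_CUBIC),cv2.COLOR_RGB2BGR))
print(nose_length() if callable(nose_length) else nose_length)
E
```

```text
pics
{'clock': 0.0, 'q': array([-1.17718116,  0.69000986, -0.19453411,  1.56634446,  0.15730259,
        0.90251013, -0.21511036]), 'qd': array([-0.00016096, -0.00151826, -0.00160995, -0.00011677, -0.00086886,
       -0.00039542,  0.00052021]), 'joint_torque': array([-1.12118771e-03, -5.27557111e+01, -1.26707632e+00, -1.53420120e+01,
       -5.25962294e-02,  6.64200605e-03,  1.64840453e-04]), 'tool_pos': array([0.21988271, 0.58438681, 0.25189427]), 'eef_rot': array([ 0.12583717,  0.69577487, -0.1271567 ,  0.69562455]), 'contact_force': array([-0.07113315,  0.00309583, -0.17243675]), 'moment': array([ 0.05807065, -0.02911289, -0.00753509]), 'opening': 0.9985681077571572}
scene {'fovy': 56.78048718152663, 'cx': 279.74816378226325, 'cy': 209.0078243809758, 'dist': array([-0.04882987,  0.        ,  0.        ,  0.        ,  0.        ]), 'position': array([ 1.30924484, -0.25137855,  0.70704952]), 'orientation': array([ 0.73195118,  0.52753355, -0.25598105, -0.34702958])}
top {'fovy': 47.3838531171412, 'cx': 279.13687046272133, 'cy': 219.89949571718228, 'dist': array([-0.08126551,  0.        ,  0.        ,  0.        ,  0.        ]), 'position': array([0.4163003 , 0.01315501, 1.27899592]), 'orientation': array([ 0.7098644 , -0.70052989,  0.05931731, -0.04280031])}
0.014
```

View pics/top0.png

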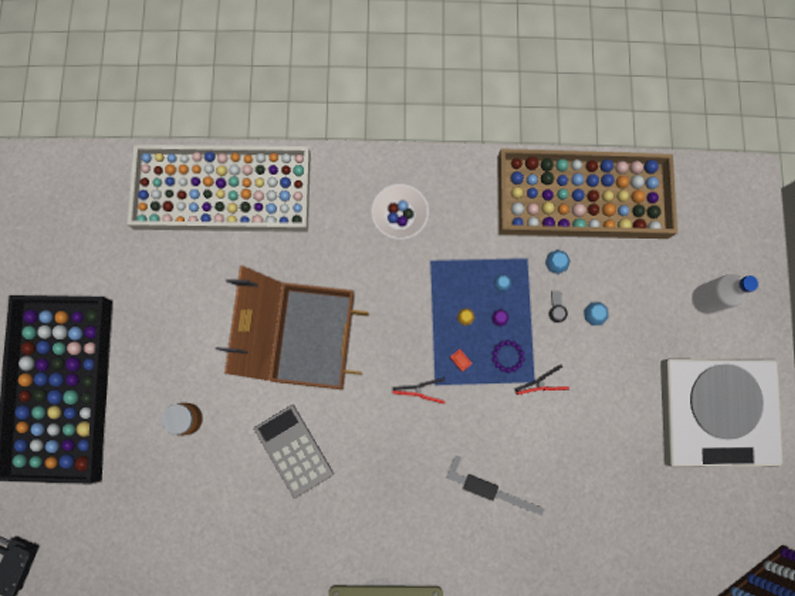

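View pics/scene0.png

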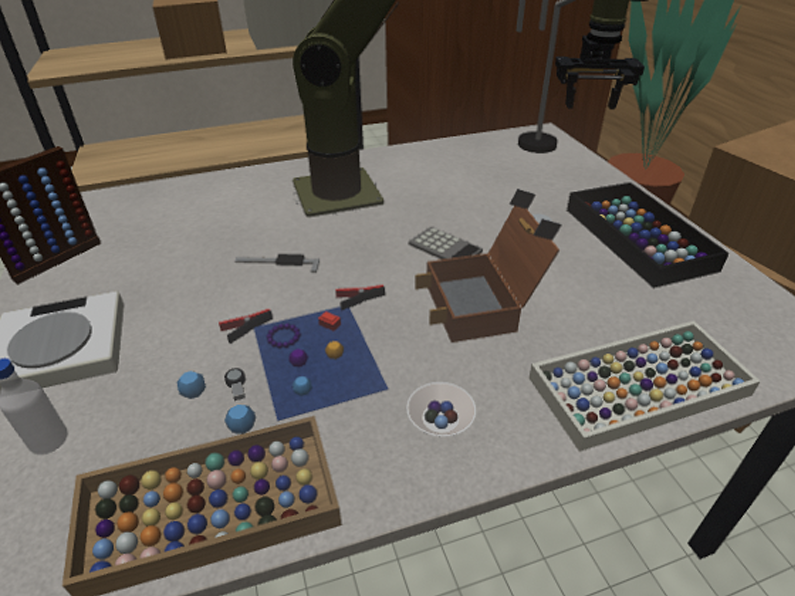

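```bash
cat > h.py <<'E'
import numpy as np, cv2
from scipy.spatial.transform import Rotation as R
from plant import *
def cam(n):
    p=camera_params(n);f=210/np.tan(np.radians(p['fovy'])/2)
    K=np.array([[f,0,p['cx']],[0,f,p['cy']],[0,0,1]]);return K,np.array(p['dist']),np.array(p['position']),R.from_quat(p['orientation']).as_matrix()
def ray(n,px):
    K,d,o,Rm=cam(n);u=cv2.undistortPoints(np.array([[px]],float),K,d)[0,0]
    v=Rm@np.array([u[0],u[1],1]);return o,v/np.linalg.norm(v)
def atz(n,px,z):
    o,v=ray(n,px);return o+v*(z-o[2])/v[2]
def proj(n,X):
    K,d,o,Rm=cam(n);X=np.atleast_2d(X)
    return cv2.projectPoints((X-o)@Rm,np.zeros(3),np.zeros(3),K,d)[0][:,0]
def tri(px):
    A=np.zeros((3,3));b=np.zeros(3)
    for n,p in px.items():
        o,v=ray(n,p);M=np.eye(3)-np.outer(v,v);A+=M;b+=M@o
    X=np.linalg.solve(A,b);return X,{n:np.round(proj(n,X)[0]-p,1) for n,p in px.items()}
def show(n,name,box=None,sc=None,pts=None):
    im=cv2.cvtColor(snapshot(n),cv2.COLOR_RGB2BGR)
    for p in (pts if pts is not None else []): cv2.circle(im,tuple(int(round(a)) for a in p),1,(0,255,0),-1)
    if box: l,t,w,h=box; im=im[t:t+h,l:l+w]
    sc=sc or min(780/im.shape[1],590/im.shape[0])
    cv2.imwrite("pics/"+name,cv2.resize(im,None,fx=sc,fy=sc,interpolation=cv2.INTER_CUBIC))
def spots(t,show2=True):
    out={}
    for n in("top","scene"):
        r=spot_point(t,n)
        if r: out[n]=r[0]['pixel']; print(t,n,[(np.round(a['pixel'],1).tolist(),round(a['score'],2)) for a in r[:3]])
    return out
def pose():
    s=get_state();Rm=R.from_quat(s['eef_rot']).as_matrix();return s,Rm
def to(target,jaw=None):
    """world target TCP; jaw = world angle of jaw axis(tool y), mod pi"""
    s,Rm=pose();d=Rm.T@(np.array(target)-s['tool_pos'])*100
    a=np.arctan2(Rm[1,1],Rm[0,1]);dy=None
    if jaw is not None:
        dy=(jaw-a+np.pi/2)%np.pi-np.pi/2
        # tool x down: positive turn about tool x = negative about world z
        dy=dy*np.sign(Rm[2,0])
    print('delta cm',np.round(d,2),'yaw',None if dy is None else np.round(dy,3),'| tcp',np.round(s['tool_pos'],4),'jaw',round(a,3),'down',np.round(Rm[:,0],3),'q7',round(s['q'][6],2),'op',round(s['opening'],3),'F',np.round(s['contact_force'],1),'t',round(s['clock'],2))
E
python3 - <<'E'
from h import *
snapshot("top");snapshot("scene")
for t in["giftbox","box_in","lid_hinge","lid_edge","fin_a","fin_b","clip1","clip1_bite","gem1","gem2","gem3","gem4","gem5"]:
    try:
        p=spots(t)
        if len(p)==2:X,e=tri(p);print('   ',np.round(X,4),e)
    except Exception as ex: print(t,ex)
show("top","crop_mat.png",(270,160,180,130))
show("top","crop_box.png",(140,170,130,120))
E
```

```text
giftbox top [([222.0, 237.1], 0.58), ([356.3, 245.1], 0.44)]
giftbox scene [([326.1, 214.5], 0.92)]
    [0.5515 0.1327 0.0086] {'top': array([1.3, 0.5]), 'scene': array([ 1.4, -0.1])}
box_in top [([250.0, 222.1], 0.25)]
box_in scene [([330.7, 214.2], 0.71), ([298.9, 197.8], 0.15)]
    [0.5988 0.0865 0.058 ] {'top': array([-10. ,  -4.5]), 'scene': array([-10.9,   0.2])}
lid_hinge top [([193.7, 230.2], 0.97)]
lid_hinge scene [([354.1, 197.0], 0.69)]
    [0.5637 0.2036 0.0613] {'top': array([0.2, 0.1]), 'scene': array([ 0.2, -0. ])}
lid_edge top [([166.1, 223.5], 0.62)]
lid_edge scene [([372.5, 160.8], 0.65)]
    [0.5636 0.2482 0.1695] {'top': array([1.7, 0.9]), 'scene': array([ 1.7, -0.3])}
fin_a top [([247.9, 261.9], 0.95), ([252.8, 218.0], 0.56), ([326.6, 220.9], 0.26)]
fin_a scene [([298.4, 197.7], 0.98), ([307.2, 221.3], 0.91), ([229.7, 228.0], 0.24)]
    [0.4869 0.0667 0.0371] {'top': array([-0.8, -0.3]), 'scene': array([-0.7,  0. ])}
fin_b top [([247.9, 261.9], 0.95), ([252.8, 218.0], 0.56), ([326.6, 220.9], 0.26)]
fin_b scene [([298.4, 197.7], 0.98), ([307.2, 221.3], 0.91), ([22
[... 1127 characters left out ...]
e [([138.5, 274.6], 0.76), ([209.4, 276.9], 0.58), ([169.4, 299.6], 0.53)]
    [ 6.035e-01 -3.914e-01  2.000e-04] {'top': array([-1.9, -0.1]), 'scene': array([-2.2, -0.1])}
gem4 top [([418.2, 221.8], 0.55), ([391.0, 185.4], 0.51), ([325.0, 222.2], 0.42)]
gem4 scene [([138.5, 274.6], 0.76), ([209.4, 276.9], 0.58), ([169.4, 299.6], 0.53)]
    [ 6.035e-01 -3.914e-01  2.000e-04] {'top': array([-1.9, -0.1]), 'scene': array([-2.2, -0.1])}
gem5 top [([418.2, 221.8], 0.55), ([391.0, 185.4], 0.51), ([325.0, 222.2], 0.42)]
gem5 scene [([138.5, 274.6], 0.76), ([209.4, 276.9], 0.58), ([169.4, 299.6], 0.53)]
    [ 6.035e-01 -3.914e-01  2.000e-04] {'top': array([-1.9, -0.1]), 'scene': array([-2.2, -0.1])}
```

View pics/crop_mat.png

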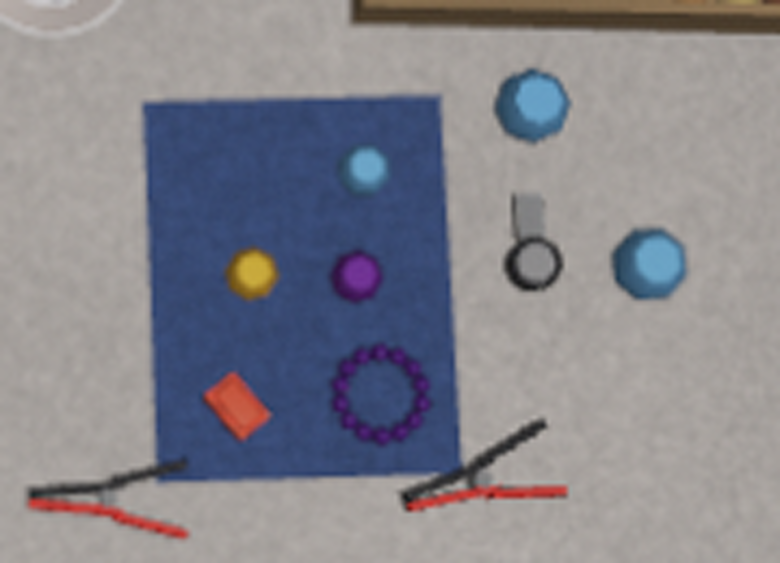

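View pics/crop_box.png

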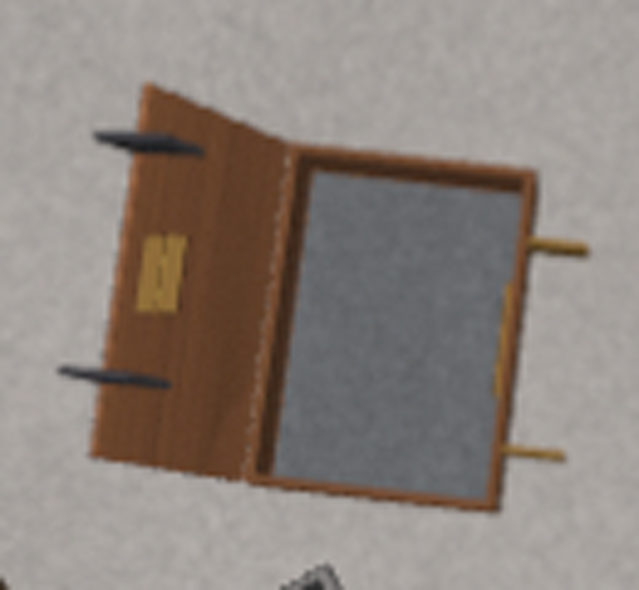

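```bash
cat >> h.py <<'E'
def bx(P,pose):
    x,y,th=pose;c,s=np.cos(th),np.sin(th);P=np.atleast_2d(np.array(P,float));return np.c_[x+c*P[:,0]-s*P[:,1],y+s*P[:,0]+c*P[:,1],P[:,2]]
E
python3 - <<'E'
from h import *
from scipy.optimize import least_squares
cr=np.array([[295,145],[537,172],[497,510],[250,482]])/4.916+[140,170]
P=[[.065,-.09,.06],[-.065,-.09,.06],[-.065,.09,.06],[.065,.09,.06]]
# box +x ~ world +y => box y ~ world -x
f=lambda q:(proj("top",bx(P,q))-cr).ravel()
r=least_squares(f,[.55,.13,1.6]);print(r.x,r.fun.round(1))
print(bx([[-.081,-.055,.04],[-.081,.055,.04],[0.065,0,.06]],r.x).round(4))
pts=[*P,[-.097,-.055,.055],[-.097,.055,.055],[-.065,-.055,.055],[-.065,.055,.055],[-.06,-.085,.006],[-.06,.085,.006],[.06,.085,.006]]
W=bx(pts,r.x)
show("scene","s1.png",(280,150,130,100),None,proj("scene",W))
show("top","t1.png",(140,170,130,120),None,proj("top",W))
E
```

```text
[0.54953074 0.13568219 1.474111  ] [-0.3 -0.5  0.4 -0.4  0.3  0.4 -0.4  0.4]
[[0.5965 0.0498 0.04  ]
 [0.487  0.0604 0.04  ]
 [0.5558 0.2004 0.06  ]]
```

View pics/s1.png

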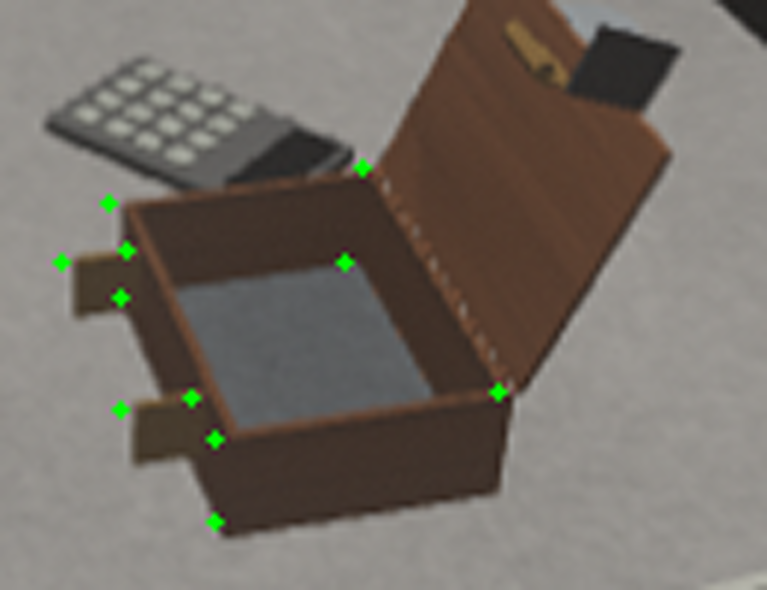

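View pics/t1.png

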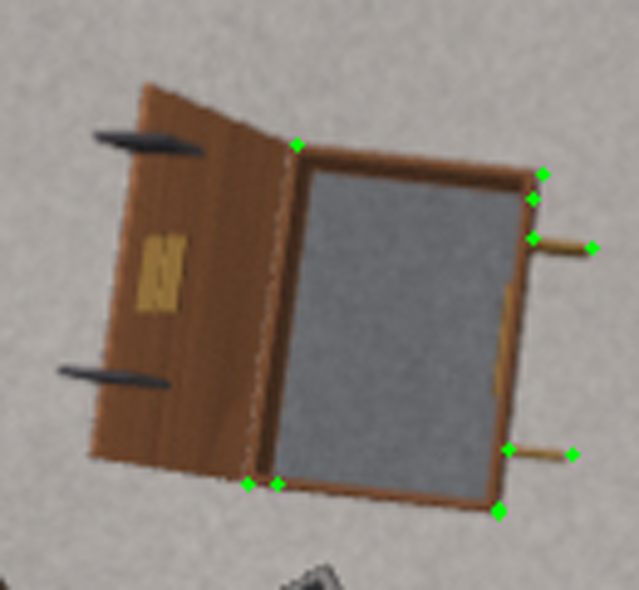

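```bash
python3 - <<'E'
from h import *
from scipy.optimize import least_squares
cr=np.array([[295,145],[537,172],[497,510],[250,482]])/4.916+[140,170]
P=[[.065,-.09,.06],[-.065,-.09,.06],[-.065,.09,.06],[.065,.09,.06]]
cs=np.array([[513,394],[234,436],[123,206],[373,170]])/5.9+[280,150]
for nm,f in dict(top=lambda q:(proj("top",bx(P,q))-cr).ravel(),scene=lambda q:(proj("scene",bx(P,q))-cs).ravel(),
  both=lambda q:np.r_[(proj("top",bx(P,q))-cr).ravel(),(proj("scene",bx(P,q))-cs).ravel()]).items():
    r=least_squares(f,[.55,.13,1.5]);print(nm,r.x.round(4),r.fun.round(1))
# gems
for n in("top","scene"):
    im=snapshot(n);hsv=cv2.cvtColor(im,cv2.COLOR_RGB2HSV)
    for s in silhouettes("gem1",n):
        m=s['mask'];l,t,w,h=s['bbox'];c=[l+w/2-.5,t+h/2-.5];mm=cv2.minAreaRect(np.argwhere(m)[:,::-1].astype(np.float32)) if m.sum() else None
        print(n,round(s['score'],2),np.round(s['bbox'],1),np.median(im[m],0),m.sum(),np.round(np.argwhere(m).mean(0)[::-1],1),atz(n,np.argwhere(m).mean(0)[::-1],.012).round(4)[:2],mm and round(mm[2]))
for n in("top","scene"):
  for nm in ("clip1","loupe","bracelet"):
    for s in boxes_of(nm,n): print(nm,n,round(s['score'],2),np.round(s['bbox']))
E
```

```text
top [0.5495 0.1357 1.4741] [-0.3 -0.5  0.4 -0.4  0.3  0.4 -0.4  0.4]
scene [0.5539 0.142  1.4773] [ 0.5  0.  -0.3  0.6 -0.3 -0.5  0.1 -0.4]
both [0.5515 0.1388 1.477 ] [-1.6 -1.1 -0.9 -1.3 -0.8 -0.4 -1.5 -0.3 -1.1 -0.3 -1.9  0.3 -1.6 -0.8
 -1.2 -0.6]
top 0.77 [409.4 211.4  18.4  19.3] [ 80. 117. 142.] 219 [419.4 220. ] [ 0.6063 -0.3962] 90
top 0.55 [348.9 192.6  11.6  12.5] [ 70. 111. 139.] 117 [353.4 198.1] [ 0.6637 -0.2161] 63
top 0.52 [384.9 175.7  15.6  17.1] [ 79. 110. 137.] 225 [392.1 184.2] [ 0.7042 -0.3234] 90
top 0.49 [318.9 246.6  15.7  12.8] [190.  78.  62.] 122 [324.7 253. ] [ 0.5139 -0.1377] 45
top 0.46 [318.4 217.   16.8  12.1] [156. 123.  51.] 105 [327.7 222.3] [ 0.5963 -0.1459] 45
top 0.39 [350.  217.1   5.5   8.9] [ 81.  38. 111.] 99 [351.6 223. ] [ 0.5955 -0.2103] 0
scene 0.68 [224.7 222.2  13.7  10.7] [132.  54.  49.] 75 [231.  225.6] [ 0.5147 -0.1355] 18
scene 0.67 [159.8 284.9  22.3  22.6] [ 62.  85. 106.] 319 [169.1 294.9] [ 0.7016 -0.3205] 90
scene 0.62 [228.  241.3  14.4  12.8] [103.  82.  53.] 141 [235.1 245.4] [ 0.5933 -0.1425] 45
scene 0.55 [125.8 262.4  18.6  18.7] [ 64.   85.  104.5] 270 [134.2 270.9] [ 0.6016 -0.3936] 45
clip1 top 0.8 [364. 256.  35.  18.]
clip1 top 0.71 [321. 217.  14.  14.]
clip1 top 0.49 [275. 268.  34.  16.]
loupe top 0.5 [385. 203.  16.  22.]
loupe top 0.33 [278. 267.  36.  17.]
bracelet top 0.58 [155. 189.  44.  79.]
bracelet top 0.46 [349. 237.  17.  26.]
bracelet top 0.46 [262. 126.  39.  43.]
bracelet top 0.39 [276. 268.  24.  12.]
clip1 scene 0.78 [158. 216.  34.  25.]
loupe scene 0.5 [157. 260.  15.  25.]
loupe scene 0.23 [295. 134. 101. 108.]
bracelet scene 0.51 [189. 228.  22.  18.]
bracelet scene 0.46 [289. 162.  51.  22.]
```

```bash
python3 - <<'E'
from h import *
c=np.array([[235,372],[271,413],[243,441],[204,403]])/4.333+[270,160]
w=np.array([atz("top",p,.02)[:2] for p in c]);print(w.round(4),w.mean(0))
for i in range(4):
    d=w[(i+1)%4]-w[i];print(np.linalg.norm(d),np.arctan2(d[1],d[0]))
to([.514,-.137,.15],2.356)
E
```

```text
[[ 0.5322 -0.1355]
 [ 0.5074 -0.1575]
 [ 0.4901 -0.1403]
 [ 0.513  -0.1165]] [ 0.5106527  -0.13743721]
0.03315735828261695 -2.415685818538468
0.024337811394710862 2.3585815804768093
0.033014387044654675 0.806202044156379
0.02699634606459821 -0.7798583647320658
delta cm [ 10.27 -57.23  52.93] yaw -1.145 | tcp [0.22   0.585  0.2527] jaw 1.211 down [-0.  0. -1.] q7 -0.22 op 1.003 F [0.3 0.6 0.3] t 2.2
```

apply_moves(delta_pos=[[0,-57.2,52.9],[0,-57.2,52.9],[0,-57.2,52.9],[0,-57.2,52.9],[0,-57.2,52.9],[0,-57.2,52.9],[0,-57.2,52.9],[0,-57.2,52.9],[0,-57.2,52.9],[0,-57.2,52.9]], yaw=[-1.145,-1.145,-1.145,-1.145,-1.145,-1.145,-1.145,-1.145,-1.145,-1.145], gripper=[65,65,65,65,65,65,65,65,65,65])

```text
clock: 3.03
tool_pos: [0.3778, 0.1972, 0.2529]
eef_rot: [-0.272, 0.652, 0.272, 0.653]
contact_force: [0.8, 0.0, -0.1]
opening: 0.652
```

```bash
python3 - <<'E'
from h import *
to([.514,-.137,.15],2.356)
E
```

```text
delta cm [ 10.28 -33.19 -14.19] yaw 0.006 | tcp [0.3778 0.1972 0.2529] jaw 2.362 down [ 0.001  0.    -1.   ] q7 1.28 op 0.652 F [ 0.8  0.  -0.1] t 3.03
```

apply_moves(delta_pos=[[0,-33.2,-14.2],[0,-33.2,-14.2],[0,-33.2,-14.2],[10.2,-33.2,-14.2],[10.2,-33.2,-14.2],[10.2,-33.2,-14.2],[10.2,-33.2,-14.2],[10.2,-33.2,-14.2],[10.2,-33.2,-14.2],[10.2,-33.2,-14.2]], yaw=[0,0,0,0,0,0,0,0,0,0], gripper=[55,55,55,55,55,55,55,55,55,55])

```text
clock: 3.87
tool_pos: [0.5142, -0.1452, 0.1481]
eef_rot: [-0.27, 0.655, 0.268, 0.653]
contact_force: [-0.4, -1.2, 0.2]
opening: 0.551
```

```bash
python3 - <<'E'
from h import *
to([.514,-.137,.015],2.356)
s,Rm=pose()
tip=s['tool_pos']+Rm@[.014,0,0]; o=s['opening']*.044
P=[s['tool_pos']+Rm@[.014,sg*o,0] for sg in(1,-1)]
show("top","g1.png",(270,160,180,130),None,proj("top",P))
show("scene","g1s.png",(160,140,160,130),None,proj("scene",P))
E
```

```text
delta cm [13.3   0.61  0.62] yaw -0.004 | tcp [ 0.5142 -0.1452  0.1481] jaw 2.352 down [-0.002 -0.004 -1.   ] q7 1.92 op 0.551 F [-0.4 -1.2  0.2] t 3.87
```

View pics/g1.png

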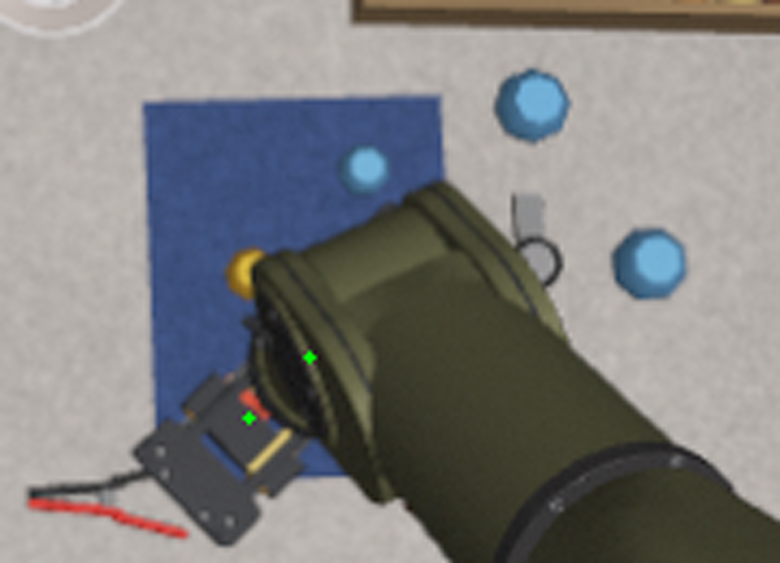

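View pics/g1s.png

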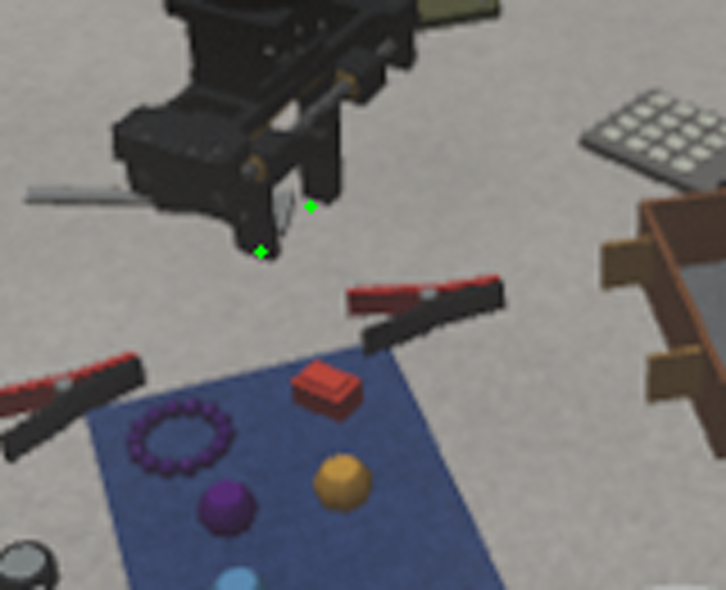

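apply_moves(delta_pos=[[4,0.8,0.5],[8,0.8,0.5],[11,0.8,0.5],[13.0,0.8,0.5],[13.0,0.8,0.5],[13.0,0.8,0.5],[13.0,0.8,0.5],[13.0,0.8,0.5],[13.0,0.8,0.5],[13.0,0.8,0.5]], yaw=[0,0,0,0,0,0,0,0,0,0], gripper=[55,55,55,55,55,0,0,0,0,0], force=20)

```text
clock: 4.8
tool_pos: [0.5127, -0.1306, 0.0212]
eef_rot: [-0.271, 0.653, 0.27, 0.654]
contact_force: [-1.0, 0.8, 8.4]
opening: 0.268
```

```bash
python3 - <<'E'
from h import *
to([.514,-.137,.12],2.356)
E
```

```text
delta cm [-9.88 -0.56 -0.34] yaw -0.0 | tcp [ 0.5127 -0.1306  0.0212] jaw 2.356 down [ 0.002  0.    -1.   ] q7 1.72 op 0.268 F [-1.   0.8  8.4] t 4.8
```

```bash
cat >>h.py <<'E'
BOX=(.5515,.1388,1.477)
E
python3 - <<'E'
from h import *
for s in [(-.03,-.04),(-.03,.04),(.012,-.04),(.012,.04)]:
    print(s,bx([[*s,.03]],BOX).round(4))
to(bx([[.012,.04,.13]],BOX)[0],3.048)
E
```

```text
(-0.03, -0.04) [[0.5885 0.1052 0.03  ]]
(-0.03, 0.04) [[0.5089 0.1127 0.03  ]]
(0.012, -0.04) [[0.5924 0.147  0.03  ]]
(0.012, 0.04) [[0.5128 0.1545 0.03  ]]
delta cm [-10.88  20.14  20.18] yaw -0.692 | tcp [ 0.5127 -0.1306  0.0212] jaw 2.356 down [ 0.002  0.    -1.   ] q7 1.72 op 0.268 F [-1.   0.8  8.4] t 4.8
```

apply_moves(delta_pos=[[-4,0,0],[-8,0,0],[-11,2,2],[-11,20.1,20.2],[-11,20.1,20.2],[-11,20.1,20.2],[-11,20.1,20.2],[-11,20.1,20.2],[-11,20.1,20.2],[-11,20.1,20.2]], yaw=[0,0,-0.1,-0.692,-0.692,-0.692,-0.692,-0.692,-0.692,-0.692], gripper=[0,0,0,0,0,0,0,0,0,0])

```text
clock: 5.63
tool_pos: [0.5127, 0.1648, 0.1331]
eef_rot: [-0.477, 0.517, 0.48, 0.524]
contact_force: [0.9, 0.7, -0.1]
opening: 0.269
```

apply_moves(delta_pos=[[0,0,0],[0,0,0]], yaw=[0,0], gripper=[0,0])

```text
clock: 5.8
tool_pos: [0.5125, 0.1664, 0.1339]
eef_rot: [-0.478, 0.515, 0.481, 0.524]
contact_force: [-0.0, -0.3, -0.0]
opening: 0.275
```

```bash
python3 - <<'E'
from h import *
to(bx([[.012,.04,.03]],BOX)[0],3.048)
E
```

```text
delta cm [10.37 -0.07 -1.32] yaw 0.012 | tcp [0.5125 0.1664 0.1339] jaw 3.06 down [ 0.006  0.012 -1.   ] q7 1.9 op 0.275 F [-0.  -0.3 -0. ] t 5.8
```

apply_moves(delta_pos=[[0,0,-1.3],[3,0,-1.3],[6,0,-1.3],[8.5,0,-1.3],[10.2,0,-1.3],[10.2,0,-1.3],[10.2,0,-1.3],[10.2,0,-1.3],[10.2,0,-1.3],[10.2,0,-1.3]], yaw=[0,0,0,0,0,0,0,0,0,0], gripper=[0,0,0,0,0,0,0,45,45,45])

```text
clock: 6.63
tool_pos: [0.5129, 0.1545, 0.033]
eef_rot: [-0.478, 0.515, 0.48, 0.525]
contact_force: [-0.1, -0.6, 0.3]
opening: 0.447
```

```bash
python3 - <<'E'
from h import *
to(bx([[.012,.04,.13]],BOX)[0],3.048)
show("scene","b1.png",(200,100,210,160))
E
```

```text
delta cm [-9.7  -0.06  0.13] yaw 0.011 | tcp [0.5129 0.1545 0.033 ] jaw 3.059 down [ 0.008  0.013 -1.   ] q7 1.74 op 0.447 F [-0.1 -0.6  0.3] t 6.63
```

View pics/b1.png

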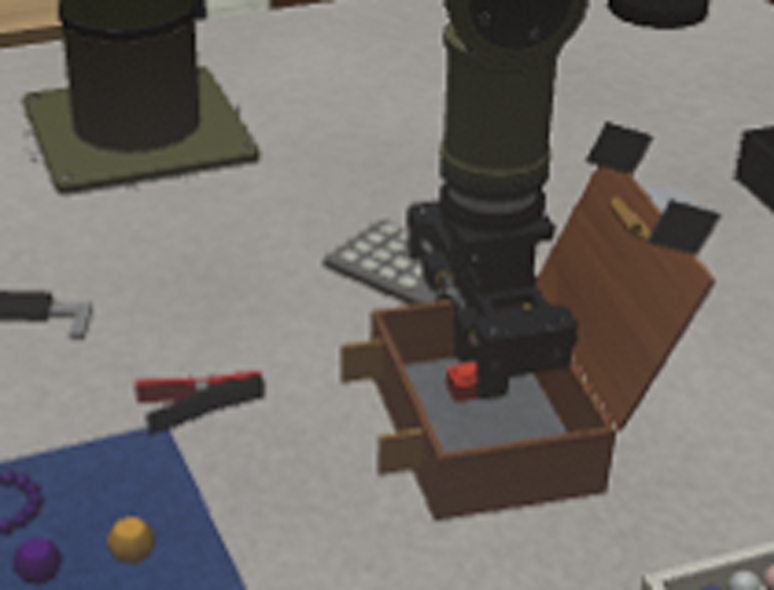

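```bash
cat >>h.py <<'E'
HUE={'gem1':(12,35),'gem2':(132,160),'gem3':(92,106),'gem5':(0,9)}
def gem(g,near=None):
    """colour blobs inside mat region"""
    res={}
    for n in("top","scene"):
        im=snapshot(n);hsv=cv2.cvtColor(im,cv2.COLOR_RGB2HSV);a,b=HUE[g]
        m=((hsv[...,0]>=a)&(hsv[...,0]<=b)&(hsv[...,1]>75)&(hsv[...,2]>50)).astype(np.uint8)
        if g=='gem5': m|=((hsv[...,0]>173)&(hsv[...,1]>75)&(hsv[...,2]>50)).astype(np.uint8)
        k,lab,st,ce=cv2.connectedComponentsWithStats(m)
        for i in range(1,k):
            w=atz(n,ce[i],.011)
            if st[i,4]>25 and .38<w[0]<.74 and -.33<w[1]<-.03:
                l,t,ww,hh=st[i,:4];w2=atz(n,[l+ww/2-.5,t+hh/2-.5],.011)
                print(g,n,ce[i].round(1),st[i].tolist(),'w',w[:2].round(4),'bboxc',w2[:2].round(4))
E
python3 - <<'E'
from h import *
for g in HUE: gem(g)
E
```

```text
gem1 top [295.2 236. ] [285, 217, 18, 39, 89] w [ 0.5583 -0.0589] bboxc [ 0.5583 -0.0543]
gem1 top [327.7 222.8] [322, 217, 12, 12, 104] w [ 0.5952 -0.1459] bboxc [ 0.596  -0.1454]
gem1 top [300.9 262.4] [300, 257, 3, 13, 27] w [ 0.4881 -0.0744] bboxc [ 0.4866 -0.0747]
gem1 top [301.2 282.2] [300, 270, 4, 25, 47] w [ 0.4361 -0.0755] bboxc [ 0.4366 -0.0763]
gem1 scene [235.1 245.7] [229, 240, 13, 12, 115] w [ 0.5935 -0.1427] bboxc [ 0.5926 -0.1427]
gem2 top [351.9 223.4] [347, 218, 11, 11, 95] w [ 0.5946 -0.2113] bboxc [ 0.5956 -0.2117]
gem2 top [357.5 250.6] [347, 240, 22, 22, 132] w [ 0.5215 -0.2258] bboxc [ 0.5217 -0.2258]
gem2 scene [192.7 236.7] [189, 229, 11, 16, 48] w [ 0.5245 -0.2411] bboxc [ 0.5249 -0.2377]
gem2 scene [207.3 235.3] [204, 229, 7, 14, 33] w [ 0.5317 -0.2035] bboxc [ 0.5321 -0.2044]
gem2 scene [209.5 251.6] [204, 246, 12, 12, 113] w [ 0.5935 -0.2089] bboxc [ 0.5932 -0.2087]
gem3 top [392.5 183.9] [385, 176, 16, 16, 201] w [ 0.7054 -0.3247] bboxc [ 0.7065 -0.3248]
gem3 top [353.6 198.9] [348, 194, 12, 11, 105] w [ 0.6618 -0.2167] bboxc [ 0.6614 -0.2165]
gem3 scene [212.1 271.1] [206, 265, 13, 13, 132] w [ 0.6607 -0.2147] bboxc [ 0.6602 -0.2148]
gem3 scene [168.7 294.2] [159, 285, 20, 20, 304] w [ 0.6987 -0.3212] bboxc [ 0.6993 -0.3217]
gem5 top [382.5 273.8] [364, 272, 37, 6, 99] w [ 0.4604 -0.2923] bboxc [ 0.4584 -0.2909]
gem5 top [307.3 282.3] [303, 280, 10, 5, 26] w [ 0.4361 -0.0916] bboxc [ 0.4368 -0.0922]
gem5 scene [244.2 205.1] [237, 202, 16, 7, 83] w [ 0.4381 -0.0793] bboxc [ 0.4378 -0.0785]
gem5 scene [181.5 220.4] [175, 218, 15, 6, 31] w [ 0.4483 -0.2609] bboxc [ 0.449  -0.2597]
gem5 scene [162.9 227.3] [154, 223, 19, 10, 107] w [ 0.4609 -0.3131] bboxc [ 0.4619 -0.3128]
```

apply_moves(delta_pos=[[-4,0,0],[-8,0,0],[-10,0,0],[-10,0,0]], yaw=[0,0,0,0], gripper=[45,45,55,60])

```text
clock: 7.42
tool_pos: [0.5135, 0.1549, 0.1357]
eef_rot: [-0.478, 0.513, 0.48, 0.527]
contact_force: [-0.3, 0.1, 0.8]
opening: 0.58
```

```bash
python3 - <<'E'
from h import *
to([.5945,-.1445,.10],3.048)
E
```

```text
delta cm [  3.21 -10.47 -29.24] yaw 0.012 | tcp [0.5135 0.1549 0.1357] jaw 3.06 down [ 0.013  0.015 -1.   ] q7 1.91 op 0.58 F [-0.3  0.1  0.8] t 7.42
```

apply_moves(delta_pos=[[0,-1.3,-3.7],[0,-2.6,-7.3],[0,-4,-11],[0,-5.2,-14.6],[0.5,-6.5,-18.3],[1.5,-7.8,-22],[2.5,-9,-25],[3.2,-10,-28],[3.2,-10.5,-29.2],[3.2,-10.5,-29.2]], yaw=[0,0,0,0,0,0,0,0,0,0], gripper=[60,60,60,60,60,60,60,60,60,60])

```text
clock: 8.25
tool_pos: [0.5941, -0.1496, 0.0977]
eef_rot: [-0.477, 0.516, 0.478, 0.527]
contact_force: [0.2, -0.0, -0.5]
opening: 0.6
```

```bash
python3 - <<'E'
from h import *
to([.5945,-.1445,.017],3.048)
gem('gem1')
to([.5945,-.1445,.017],3.048)
E
```

```text
delta cm [8.08 0.08 0.4 ] yaw 0.005 | tcp [ 0.5941 -0.1496  0.0977] jaw 3.053 down [ 0.01   0.012 -1.   ] q7 2.52 op 0.6 F [ 0.2 -0.  -0.5] t 8.25
gem1 top [377.4 201.3] [339, 174, 80, 62, 761] w [ 0.6561 -0.282 ] bboxc [ 0.6474 -0.2848]
gem1 top [324.5 222.7] [322, 218, 5, 10, 38] w [ 0.5953 -0.1374] bboxc [ 0.5959 -0.136 ]
gem1 top [343.9 233.1] [343, 227, 3, 14, 34] w [ 0.5678 -0.1895] bboxc [ 0.5669 -0.1898]
gem1 scene [235.1 245.7] [229, 240, 13, 12, 115] w [ 0.5935 -0.1427] bboxc [ 0.5926 -0.1427]
delta cm [ 8.23  0.05 -0.27] yaw 0.012 | tcp [ 0.5943 -0.1432  0.0994] jaw 3.06 down [ 0.012  0.017 -1.   ] q7 2.52 op 0.604 F [ 0.1 -0.1 -0.2] t 8.35
```

apply_moves(delta_pos=[[3,0,-0.2],[6,0,-0.2],[8.1,0,-0.2],[8.1,0,-0.2],[8.1,0,-0.2],[8.1,0,-0.2],[8.1,0,-0.2],[8.1,0,-0.2],[8.1,0,-0.2]], yaw=[0,0,0,0,0,0,0,0,0], gripper=[60,60,60,60,0,0,0,0,0])

```text
clock: 9.1
tool_pos: [0.5955, -0.143, 0.0191]
eef_rot: [-0.478, 0.512, 0.481, 0.527]
contact_force: [-1.6, 0.5, 2.7]
opening: 0.345
```

```bash
python3 - <<'E'
from h import *
to(bx([[.012,-.04,.13]],BOX)[0],3.048)
E
```

```text
delta cm [-10.58   2.52  29.08] yaw 0.012 | tcp [ 0.5955 -0.143   0.0191] jaw 3.06 down [ 0.013  0.018 -1.   ] q7 2.43 op 0.345 F [-1.6  0.5  2.7] t 9.1
```

apply_moves(delta_pos=[[-3.5,0,0],[-7,0.2,2],[-9.5,0.6,6],[-11,0.9,10],[-11,1.3,14],[-11,1.7,18],[-11,2,22],[-11,2.3,26],[-11,2.5,29],[-11,2.5,29]], yaw=[0,0,0,0,0,0,0,0,0,0], gripper=[0,0,0,0,0,0,0,0,0,0])

```text
clock: 9.93
tool_pos: [0.5914, 0.1568, 0.1359]
eef_rot: [-0.479, 0.507, 0.486, 0.527]
contact_force: [0.3, 1.9, -0.1]
opening: 0.345
```

```bash
python3 - <<'E'
from h import *
snapshot("top");snapshot("top")
to(bx([[.012,-.04,.028]],BOX)[0],3.048)
E
```

```text
delta cm [10.64  0.08 -0.27] yaw 0.016 | tcp [0.5921 0.1478 0.1345] jaw 3.064 down [ 0.013  0.018 -1.   ] q7 2.09 op 0.346 F [ 0.3 -0.9 -1.3] t 10.03
```

apply_moves(delta_pos=[[3,0,-0.2],[6,0,-0.2],[8.5,0,-0.2],[10.4,0,-0.2],[10.4,0,-0.2],[10.4,0,-0.2],[10.4,0,-0.2],[10.4,0,-0.2],[7,0,-0.2],[0,0,-0.2]], yaw=[0,0,0,0,0,0,0,0,0,0], gripper=[0,0,0,0,0,0,55,55,55,55])

```text
clock: 10.87
tool_pos: [0.5908, 0.1452, 0.1056]
eef_rot: [-0.478, 0.513, 0.482, 0.525]
contact_force: [2.1, 0.1, 1.0]
opening: 0.549
```

```bash
python3 - <<'E'
from h import *
snapshot("top");snapshot("top")
gem('gem2');gem('gem3')
show("scene","b2.png",(200,100,210,160))
to([.594,-.210,.10],1.45)
E
```

```text
gem2 top [351.9 223.4] [347, 218, 11, 11, 95] w [ 0.5946 -0.2113] bboxc [ 0.5956 -0.2117]
gem2 top [364.1 248.6] [357, 240, 12, 21, 55] w [ 0.527  -0.2435] bboxc [ 0.5232 -0.2393]
gem2 scene [191.6 238.8] [189, 233, 9, 12, 31] w [ 0.5318 -0.2449] bboxc [ 0.5318 -0.2414]
gem2 scene [209.4 251.5] [204, 246, 12, 12, 110] w [ 0.5932 -0.2089] bboxc [ 0.5932 -0.2087]
gem3 top [392.5 183.9] [385, 176, 16, 16, 201] w [ 0.7054 -0.3247] bboxc [ 0.7065 -0.3248]
gem3 top [353.7 198.9] [348, 194, 12, 11, 106] w [ 0.6617 -0.2171] bboxc [ 0.6614 -0.2165]
gem3 scene [212.2 271.1] [206, 265, 13, 13, 130] w [ 0.6606 -0.2145] bboxc [ 0.6602 -0.2148]
gem3 scene [168.7 294.2] [159, 285, 20, 20, 304] w [ 0.6987 -0.3212] bboxc [ 0.6993 -0.3217]
delta cm [ -0.05  -2.98 -35.44] yaw -1.528 | tcp [0.5918 0.1456 0.1055] jaw 3.064 down [ 0.012  0.017 -1.   ] q7 2.06 op 0.552 F [ 0.6  0.1 -0.2] t 11.22
```

View pics/b2.png

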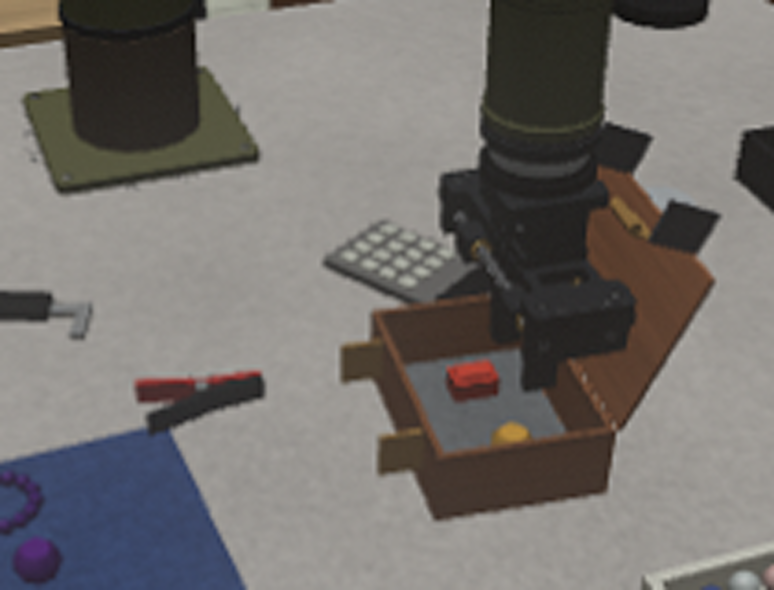

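apply_moves(delta_pos=[[-2,-0.3,-3.5],[-2,-0.6,-7],[-2,-1,-11],[-2,-1.3,-15],[-2,-1.7,-19],[-2,-2,-23],[-2,-2.4,-27],[-1,-2.7,-31],[0,-3,-34],[0,-3,-35.4]], yaw=[0.1,0.22,0.34,0.46,0.58,0.7,0.82,0.94,1.06,1.2], gripper=[58,58,58,58,58,58,58,58,58,58])

```text
clock: 12.05
tool_pos: [0.5913, -0.2165, 0.0962]
eef_rot: [-0.1, 0.697, 0.108, 0.702]
contact_force: [-0.3, 0.3, -0.3]
opening: 0.581
```

```bash
python3 - <<'E'
from h import *
snapshot("top");snapshot("top");snapshot("top");gem("gem2")
to([.594,-.210,.019],1.85)
E
```

```text
gem2 top [353.7 220.6] [351, 218, 7, 6, 28] w [ 0.6023 -0.2164] bboxc [ 0.6025 -0.2172]
gem2 top [357.5 250.4] [347, 240, 22, 22, 133] w [ 0.5218 -0.2258] bboxc [ 0.5217 -0.2258]
gem2 scene [206.8 233.1] [201, 229, 10, 11, 33] w [ 0.5225 -0.2033] bboxc [ 0.525  -0.2071]
gem2 scene [192.  239.3] [189, 233, 9, 12, 30] w [ 0.5341 -0.2444] bboxc [ 0.5318 -0.2414]
gem2 scene [209.5 251.5] [204, 246, 12, 12, 112] w [ 0.5933 -0.2087] bboxc [ 0.5932 -0.2087]
delta cm [ 8.03 -0.4  -0.29] yaw 0.035 | tcp [ 0.5945 -0.2069  0.0994] jaw 1.885 down [ 0.012  0.019 -1.   ] q7 1.71 op 0.579 F [0.8 0.7 1.1] t 12.3
```

apply_moves(delta_pos=[[3,-0.4,-0.3],[6,-0.4,-0.3],[8,-0.4,-0.3],[8,-0.4,-0.3],[8,-0.4,-0.3],[8,-0.4,-0.3],[8,-0.4,-0.3],[8,-0.4,-0.3],[8,-0.4,-0.3]], yaw=[0,0,0,0,0,0,0,0,0], gripper=[58,58,58,58,0,0,0,0,0])

```text
clock: 13.05
tool_pos: [0.5945, -0.2094, 0.0203]
eef_rot: [-0.105, 0.693, 0.117, 0.704]
contact_force: [-0.4, 1.9, 3.2]
opening: 0.346
```

```bash
python3 - <<'E'
from h import *
to(bx([[-.03,.04,.13]],BOX)[0],3.048)
E
```

```text
delta cm [-10.45  33.44   2.01] yaw -1.163 | tcp [ 0.5945 -0.2094  0.0203] jaw 1.885 down [ 0.013  0.02  -1.   ] q7 1.66 op 0.346 F [-0.4  1.9  3.2] t 13.05
```

apply_moves(delta_pos=[[-3.5,0,0],[-7,2,0.1],[-10,6,0.4],[-11,10,0.6],[-11,14,0.8],[-11,18,1],[-11,22,1.3],[-11,26,1.6],[-11,30,1.9],[-11,32.8,2.2]], yaw=[0,-0.1,-0.2,-0.33,-0.45,-0.58,-0.7,-0.82,-0.95,-1.16], gripper=[0,0,0,0,0,0,0,0,0,0])

```text
clock: 13.88
tool_pos: [0.5113, 0.1115, 0.1365]
eef_rot: [-0.451, 0.533, 0.457, 0.551]
contact_force: [-0.2, 1.7, 0.9]
opening: 0.34
```

```bash
python3 - <<'E'
from h import *
snapshot("top");snapshot("top");snapshot("top");
to(bx([[-.036,.04,.030]],BOX)[0],3.048)
show("scene","b3.png",(200,100,210,160))
E
```

```text
delta cm [10.6   0.42 -0.65] yaw -0.088 | tcp [0.5121 0.11   0.1362] jaw 2.96 down [ 0.014  0.021 -1.   ] q7 1.9 op 0.345 F [ 0.2 -1.3 -1.1] t 14.03
```

View pics/b3.png

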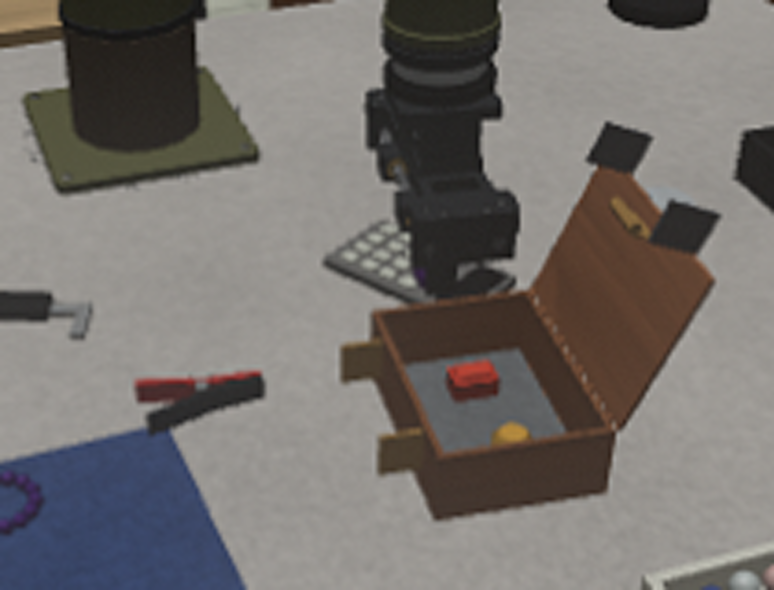

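```bash
python3 - <<'E'
from h import *
def inv(w):
    x,y,t=BOX;d=w[:2]-np.array([x,y]);c,s=np.cos(t),np.sin(t);return np.array([c*d[0]+s*d[1],-s*d[0]+c*d[1]])
for px in ([472,380],[513,433]):
    print(inv(atz("scene",np.array(px)/3.686+[200,100],.02)).round(3))
show("top","b3t.png",(140,170,130,120))
E
```

```text
[0.006 0.034]
[ 0.016 -0.034]
```

View pics/b3t.png

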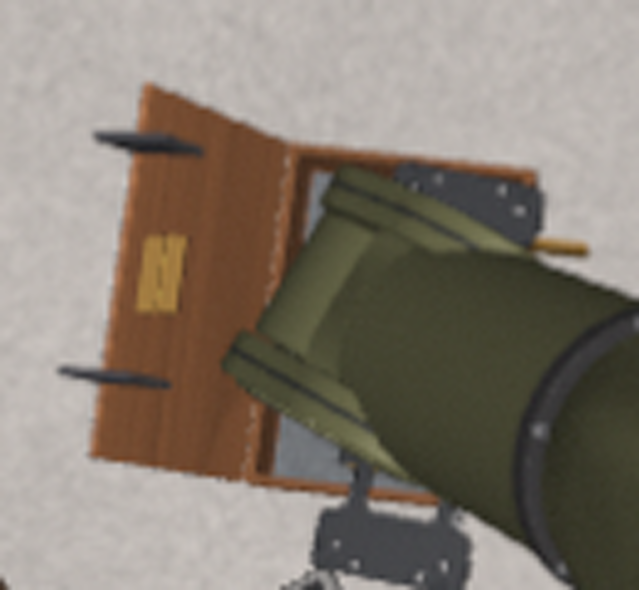

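apply_moves(delta_pos=[[0,0.4,-0.8],[3,0.4,-0.8],[6,0.4,-0.8],[8.5,0.4,-0.8],[10.4,0.4,-0.8],[10.4,0.4,-0.8],[10.4,0.4,-0.8],[10.4,0.4,-0.8],[10.4,0.4,-0.8],[7,0.4,-0.8]], yaw=[-0.09,-0.09,-0.09,-0.09,-0.09,-0.09,-0.09,-0.09,-0.09,-0.09], gripper=[0,0,0,0,0,0,0,50,50,50])

```text
clock: 14.97
tool_pos: [0.5063, 0.0991, 0.0627]
eef_rot: [-0.472, 0.518, 0.477, 0.53]
contact_force: [0.6, 1.1, -0.6]
opening: 0.497
```

```bash
python3 - <<'E'
from h import *
snapshot("top");snapshot("top")
gem('gem3')
show("scene","b4.png",(200,100,210,160))
to([.661,-.2155,.14],1.85)
E
```

```text
gem3 top [392.5 183.9] [385, 176, 16, 16, 201] w [ 0.7054 -0.3247] bboxc [ 0.7065 -0.3248]
gem3 top [353.6 198.9] [348, 194, 12, 11, 108] w [ 0.6617 -0.2168] bboxc [ 0.6614 -0.2165]
gem3 scene [212.2 271.1] [206, 265, 13, 13, 131] w [ 0.6606 -0.2145] bboxc [ 0.6602 -0.2148]
gem3 scene [168.7 294.3] [159, 285, 20, 20, 303] w [ 0.6987 -0.3213] bboxc [ 0.6993 -0.3217]
delta cm [ -7.71 -18.4  -29.59] yaw 1.191 | tcp [0.5087 0.0986 0.066 ] jaw 3.041 down [ 0.015  0.017 -1.   ] q7 1.82 op 0.502 F [-0.1  0.3 -0.5] t 15.22
```

View pics/b4.png

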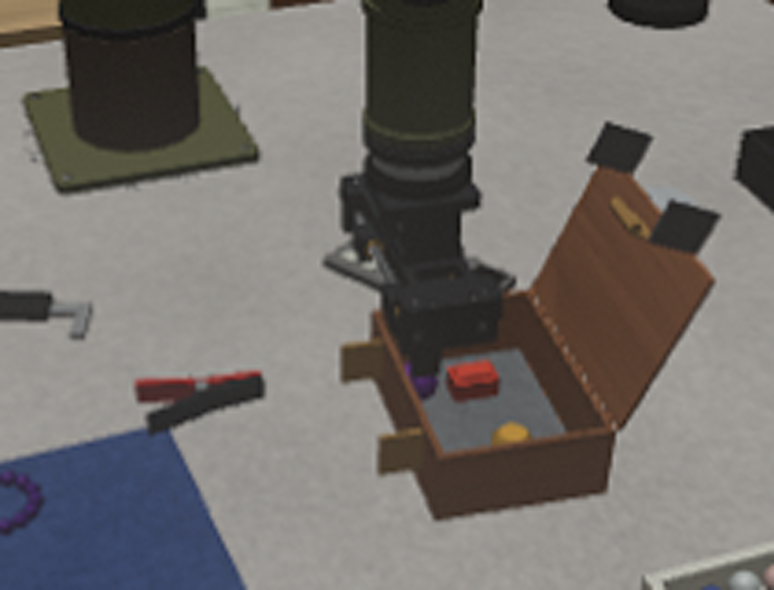

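apply_moves(delta_pos=[[-4,0,0],[-7.5,-1.5,-2.5],[-7.5,-3.7,-6],[-7.5,-6,-9.6],[-7.5,-8,-13],[-7.5,-10.3,-16.5],[-7.5,-12.5,-20],[-7.5,-14.7,-23.5],[-7.5,-16.9,-27],[-7.5,-18.4,-29.6]], yaw=[0,0.1,0.2,0.3,0.4,0.5,0.6,0.7,0.8,0.9], gripper=[50,50,58,58,58,58,58,58,58,58])

```text
clock: 16.05
tool_pos: [0.661, -0.221, 0.1369]
eef_rot: [-0.193, 0.673, 0.199, 0.685]
contact_force: [-0.4, -1.0, 0.1]
opening: 0.577
```

```bash
python3 - <<'E'
from h import *
snapshot("top");snapshot("top");snapshot("top");gem("gem3")
to([.661,-.2155,.019])
E
```

```text
gem3 scene [212.2 271.2] [206, 265, 13, 13, 132] w [ 0.6609 -0.2145] bboxc [ 0.6602 -0.2148]
gem3 scene [168.7 294.2] [159, 285, 20, 20, 304] w [ 0.6987 -0.3212] bboxc [ 0.6993 -0.3217]
delta cm [11.81 -0.24 -0.23] yaw None | tcp [ 0.6601 -0.2144  0.1371] jaw 2.143 down [ 0.013  0.018 -1.   ] q7 1.99 op 0.58 F [-0.5  0.4 -0.4] t 16.3
```

apply_moves(delta_pos=[[4,-0.2,-0.2],[8,-0.2,-0.2],[10.5,-0.2,-0.2],[11.8,-0.2,-0.2],[11.8,-0.2,-0.2],[11.8,-0.2,-0.2],[11.8,-0.2,-0.2],[11.8,-0.2,-0.2],[11.8,-0.2,-0.2],[11.8,-0.2,-0.2]], yaw=[0,0,0,0,0,0,0,0,0,0], gripper=[58,58,58,58,58,0,0,0,0,0])

```text
clock: 17.13
tool_pos: [0.6618, -0.2147, 0.0203]
eef_rot: [-0.195, 0.672, 0.204, 0.685]
contact_force: [0.1, 1.6, 3.7]
opening: 0.345
```

```bash
python3 - <<'E'
from h import *
to(bx([[-.032,-.04,.13]],BOX)[0],3.048)
E
```

```text
delta cm [-10.5   30.78  11.28] yaw -0.905 | tcp [ 0.6618 -0.2147  0.0203] jaw 2.143 down [ 0.014  0.018 -1.   ] q7 1.93 op 0.345 F [0.1 1.6 3.7] t 17.13
```

apply_moves(delta_pos=[[-3.5,0,0],[-7,3,1],[-10,6.8,2.5],[-11,10.6,3.9],[-11,14.4,5.3],[-11,18.2,6.7],[-11,22,8],[-11,25.8,9.4],[-11,29,10.6],[-11,30.5,11.1]], yaw=[0,-0.1,-0.2,-0.3,-0.4,-0.5,-0.6,-0.7,-0.8,-0.92], gripper=[0,0,0,0,0,0,0,0,0,0])

```text
clock: 17.97
tool_pos: [0.5864, 0.1081, 0.1364]
eef_rot: [-0.481, 0.506, 0.486, 0.526]
contact_force: [-0.5, 1.1, -0.1]
opening: 0.349
```

```bash
python3 - <<'E'
from h import *
snapshot("top");snapshot("top");snapshot("top");
to(bx([[-.034,-.04,.030]],BOX)[0],3.048)
E
```

```text
delta cm [10.52  0.1  -0.24] yaw 0.018 | tcp [0.5878 0.1015 0.1353] jaw 3.066 down [ 0.014  0.019 -1.   ] q7 2.14 op 0.343 F [ 1.4 -0.5 -0.5] t 18.12
```

apply_moves(delta_pos=[[3,0.1,-0.2],[6,0.1,-0.2],[8.5,0.1,-0.2],[10.3,0.1,-0.2],[10.3,0.1,-0.2],[10.3,0.1,-0.2],[10.3,0.1,-0.2],[10.3,0.1,-0.2],[7,0.1,-0.2],[3,0.1,-0.2]], yaw=[0,0,0,0,0,0,0,0,0,0], gripper=[0,0,0,0,0,0,50,50,50,50])

```text
clock: 18.95
tool_pos: [0.5857, 0.0993, 0.1049]
eef_rot: [-0.479, 0.512, 0.483, 0.526]
contact_force: [0.4, 0.5, 0.4]
opening: 0.499
```

```bash
python3 - <<'E'
from h import *
snapshot("top")
show("scene","b5.png",(200,100,210,160))
to([.56,.1,.30],3.048)
E
```

```text
delta cm [-18.88   2.63   0.04] yaw 0.016 | tcp [0.591  0.1019 0.1119] jaw 3.064 down [ 0.026  0.023 -0.999] q7 2.11 op 0.5 F [0.1 1.2 1. ] t 19.05
```

View pics/b5.png

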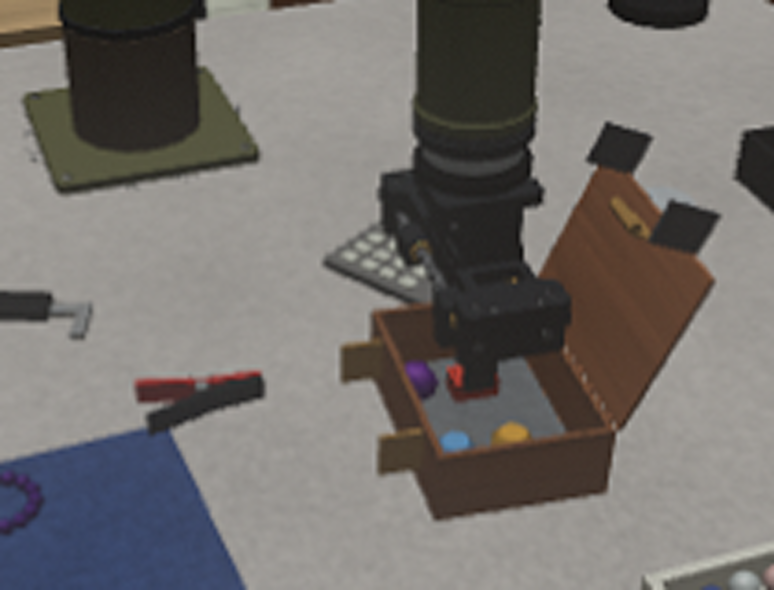

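apply_moves(delta_pos=[[-4,0,0],[-8,0,0],[-12,0.5,0],[-16,1,0],[-19,2,1],[-19,2,4.5],[-19,2,8],[-19,2,12],[-19,2,16],[-19,2,20]], yaw=[0,0,0,0,0,0,0,0,0,0], gripper=[20,0,0,0,0,0,0,0,0,0])

```text
clock: 19.88
tool_pos: [0.5817, 0.2997, 0.3075]
eef_rot: [-0.481, 0.506, 0.479, 0.532]
contact_force: [0.8, -0.2, 0.3]
opening: 0.004
```

```bash
python3 - <<'E'
from h import *
snapshot("top");snapshot("top")
to([.565,.325,.18],3.048)
show("scene","b6.png",(240,60,210,160))
show("top","b6t.png",(140,170,130,120))
E
```

```text
delta cm [12.8   1.78  1.22] yaw 0.026 | tcp [0.5786 0.3076 0.3079] jaw 3.074 down [ 0.026  0.031 -0.999] q7 2.06 op 0.008 F [-0.6  0.6  0.2] t 19.98
```

View pics/b6.png

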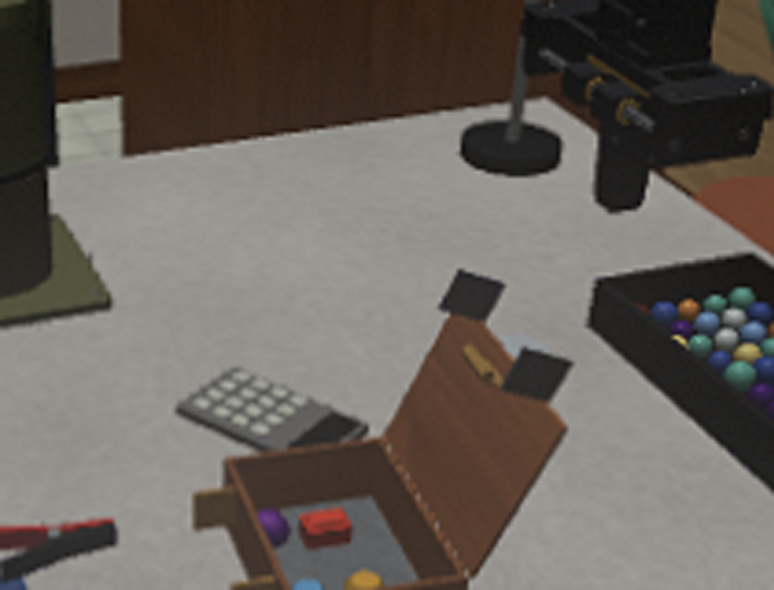

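View pics/b6t.png

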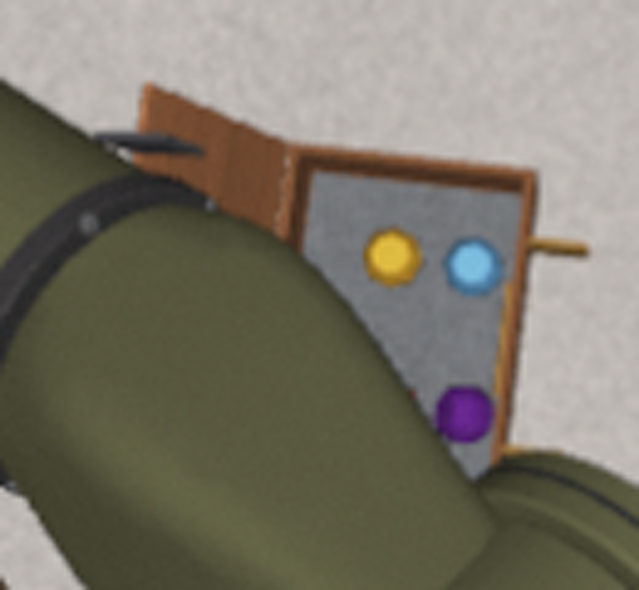

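apply_moves(delta_pos=[[0,1.8,1.3],[3,1.8,1.3],[6,1.8,1.3],[9,1.8,1.3],[11.5,1.8,1.3],[12.8,1.8,1.3],[12.8,1.8,1.3],[12.8,1.8,1.3],[12.8,1.8,1.3]], yaw=[0,0,0,0,0,0,0,0,0], gripper=[0,0,0,0,0,0,0,0,0])

```text
clock: 20.83
tool_pos: [0.5683, 0.3173, 0.1807]
eef_rot: [-0.481, 0.505, 0.48, 0.532]
contact_force: [-0.1, 0.4, 0.3]
opening: 0.003
```

```bash
python3 - <<'E'
from h import *
to([.560,.20,.18],3.048)
to([.555,.14,.15],3.048)
show("scene","b7.png",(240,60,210,160))
E
```

```text
delta cm [ -0.24  -0.06 -11.76] yaw 0.018 | tcp [0.5683 0.3173 0.1807] jaw 3.066 down [ 0.029  0.025 -0.999] q7 1.92 op 0.003 F [-0.1  0.4  0.3] t 20.83
delta cm [  2.59   0.07 -17.86] yaw 0.018 | tcp [0.5683 0.3173 0.1807] jaw 3.066 down [ 0.029  0.025 -0.999] q7 1.92 op 0.003 F [-0.1  0.4  0.3] t 20.83
```

View pics/b7.png

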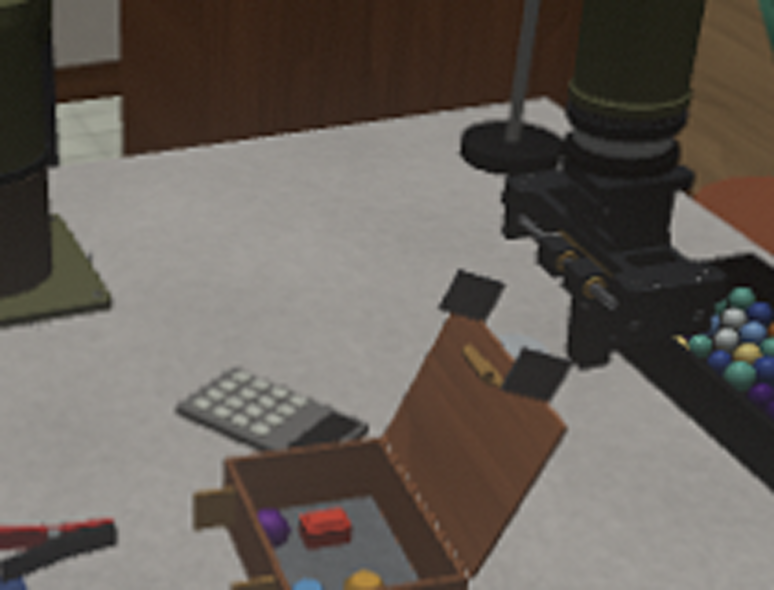

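apply_moves(delta_pos=[[0,0,-2],[0,0,-4],[0,0,-5],[0,0,-6],[0,0,-7],[0,0,-8],[0,0,-9],[0,0,-10],[0,0,-11],[0,0,-12]], yaw=[0,0,0,0,0,0,0,0,0,0], gripper=[0,0,0,0,0,0,0,0,0,0])

```text
clock: 21.72
tool_pos: [0.559, 0.197, 0.1774]
eef_rot: [-0.481, 0.505, 0.48, 0.532]
contact_force: [0.2, 1.2, -0.5]
opening: 0.0
```

```bash
python3 - <<'E'
from h import *
to([.555,.14,.15],3.048)
show("scene","b8.png",(240,60,210,160))
E
```

```text
delta cm [ 2.58  0.05 -5.78] yaw 0.018 | tcp [0.559  0.197  0.1774] jaw 3.066 down [ 0.029  0.025 -0.999] q7 2.0 op 0.0 F [ 0.2  1.2 -0.5] t 21.72
```

View pics/b8.png

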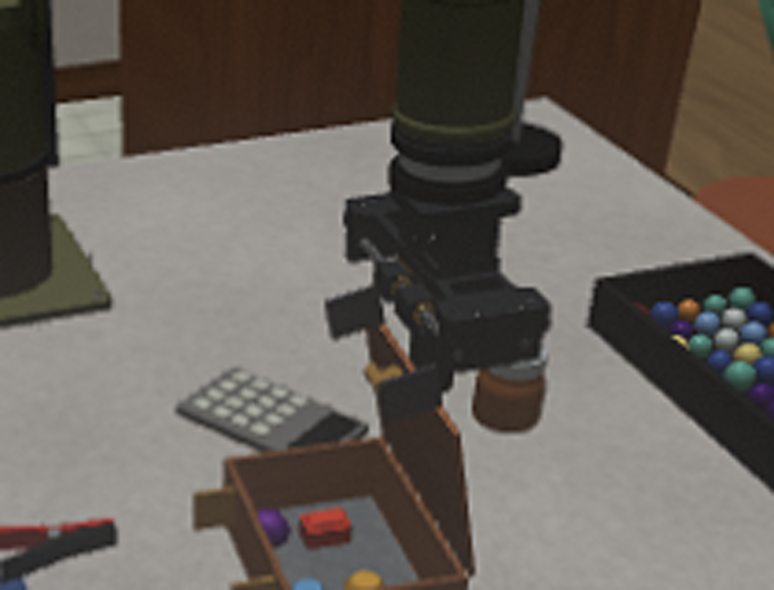

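apply_moves(delta_pos=[[0.3,0,-1],[0.7,0,-2],[1.1,0,-3],[1.6,0,-4],[2,0,-5],[2.5,0,-5.8],[3,0,-6.5],[3.3,0,-7.2],[3.3,0,-7.2]], yaw=[0,0,0,0,0,0,0,0,0], gripper=[0,0,0,0,0,0,0,0,0])

```text
clock: 22.52
tool_pos: [0.554, 0.1202, 0.1411]
eef_rot: [-0.481, 0.508, 0.478, 0.531]
contact_force: [0.1, -0.2, -0.1]
opening: 0.005
```

```bash
python3 - <<'E'
from h import *
to([.555,.14,.15],3.048)
show("scene","b9.png",(240,60,210,160))
E
```

```text
delta cm [-0.85  0.04  2.  ] yaw 0.014 | tcp [0.554  0.1202 0.1411] jaw 3.062 down [ 0.026  0.019 -0.999] q7 2.03 op 0.005 F [ 0.1 -0.2 -0.1] t 22.52
```

View pics/b9.png

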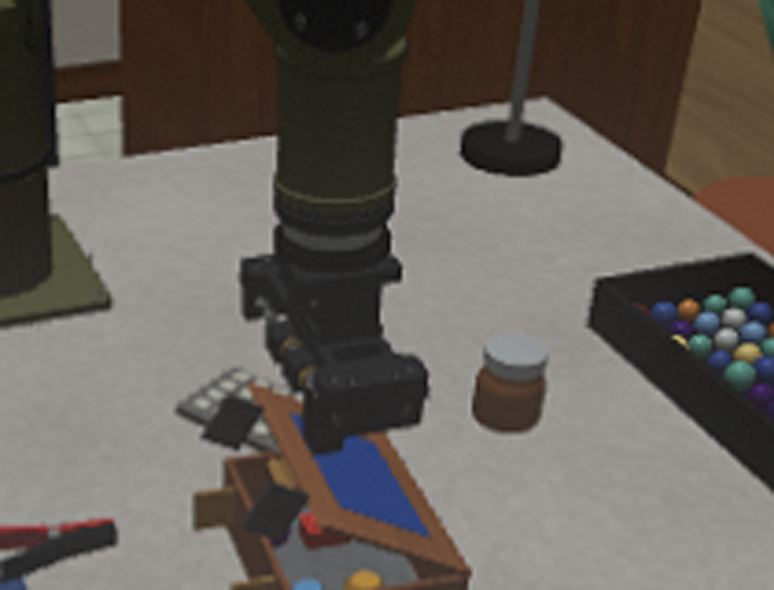

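```bash
python3 - <<'E'
from h import *
P=bx([[-.053,0,.11]],BOX)[0];print(P);to(P,3.048)
E
```

```text
[0.54653608 0.08603297 0.11      ]
delta cm [ 3.07  0.57 -3.68] yaw 0.014 | tcp [0.5543 0.1216 0.1417] jaw 3.062 down [ 0.027  0.02  -0.999] q7 2.03 op 0.004 F [ 0.9  0.1 -0.1] t 22.57
```

apply_moves(delta_pos=[[0,0.2,-1.5],[0.5,0.4,-2.6],[1,0.6,-3.6],[2,0.6,-3.7],[3,0.6,-3.7],[3,0.6,-3.7],[3,0.6,-3.7],[3,0.6,-3.7]], yaw=[0,0,0,0,0,0,0,0], gripper=[0,0,0,0,0,0,0,0])

```text
clock: 23.23
tool_pos: [0.5463, 0.0869, 0.1107]
eef_rot: [-0.481, 0.507, 0.479, 0.531]
contact_force: [0.9, 0.3, 0.8]
opening: 0.005
```

```bash
python3 - <<'E'
from h import *
P=bx([[-.053,0,.11]],BOX)[0];to(P,3.048)
show("scene","b10.png",(240,60,210,160))
E
```

```text
delta cm [ 0.06 -0.03 -0.09] yaw 0.016 | tcp [0.5463 0.0869 0.1107] jaw 3.064 down [ 0.027  0.021 -0.999] q7 2.02 op 0.005 F [0.9 0.3 0.8] t 23.23
```

View pics/b10.png

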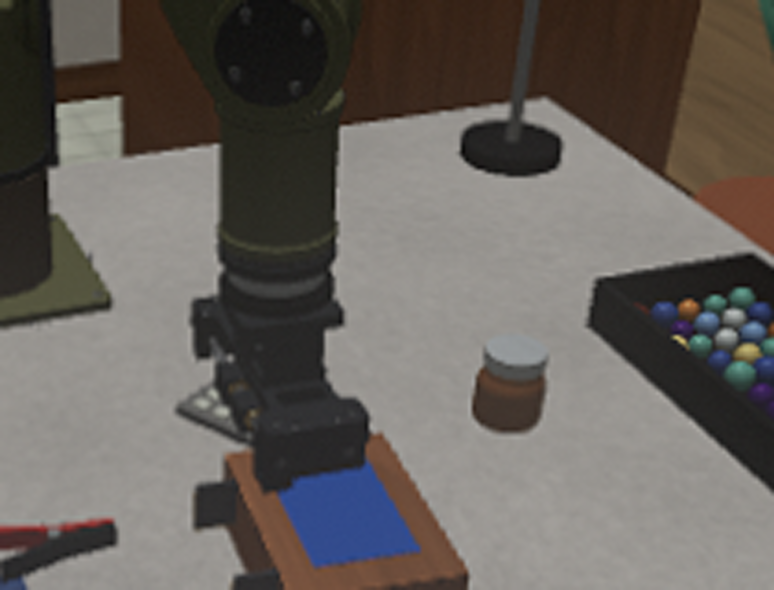

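apply_moves(delta_pos=[[1,0,0],[1.5,0,0],[1.8,0,0],[2.1,0,0],[2.4,0,0],[2.6,0,0],[2.8,0,0]], yaw=[0,0,0,0,0,0,0], gripper=[0,0,0,0,0,0,0])

```text
clock: 23.87
tool_pos: [0.5472, 0.0874, 0.0827]
eef_rot: [-0.481, 0.507, 0.479, 0.531]
contact_force: [0.2, 0.4, 0.4]
opening: 0.003
```

apply_moves(delta_pos=[[0.2,0,0],[0.4,0,0],[0.6,0,0],[0.7,0,0],[0.7,0,0]], yaw=[0,0,0,0,0], gripper=[0,0,0,0,0])

```text
clock: 24.28
tool_pos: [0.5475, 0.0875, 0.079]
eef_rot: [-0.482, 0.506, 0.478, 0.531]
contact_force: [-7.2, -3.7, 31.1]
opening: 0.003
```

```bash
python3 - <<'E'
from h import *
to([.55,.088,.11],3.048)
show("scene","b11.png",(270,150,100,80))
E
```

```text
delta cm [-3.09 -0.34  0.13] yaw 0.016 | tcp [0.5475 0.0875 0.079 ] jaw 3.064 down [ 0.03   0.019 -0.999] q7 1.96 op 0.003 F [-7.2 -3.7 31.1] t 24.28
```

View pics/b11.png

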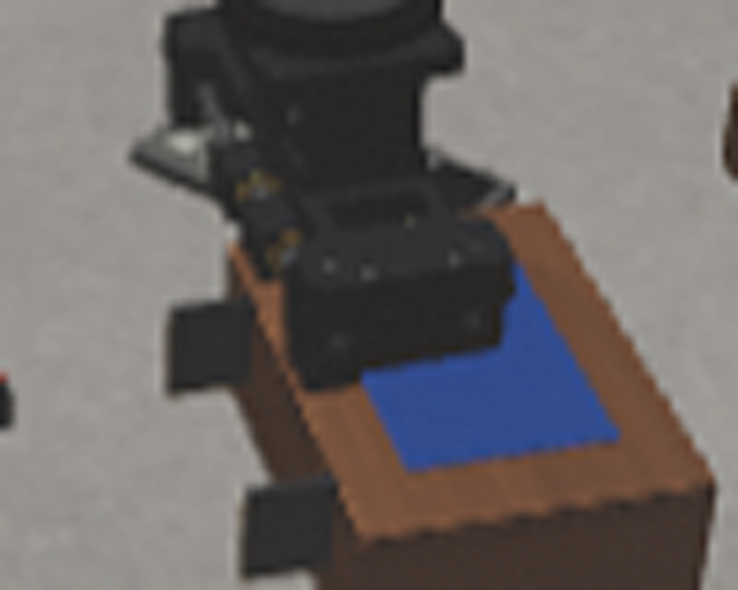

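apply_moves(delta_pos=[[-2,0,0],[-5,0,0],[-9,0,-3],[-10,0,-7],[-10,0,-11],[-10,0,-15],[-10,0,-19],[-10,0,-19]], yaw=[0,0,0,0,0,0,0,0], gripper=[0,20,60,70,70,70,70,70])

```text
clock: 25.0
tool_pos: [0.5275, -0.1157, 0.1734]
eef_rot: [-0.48, 0.513, 0.473, 0.532]
contact_force: [-0.9, -0.9, -0.5]
opening: 0.509
```

```bash
python3 - <<'E'
from h import *
show("scene","c1.png",(230,160,130,100))
show("top","c1t.png",(160,180,200,140))
to([.5,-.1,.15],3.048)
E
```

```text
delta cm [2.37 3.04 0.36] yaw 0.01 | tcp [ 0.5293 -0.1065  0.1745] jaw 3.058 down [ 0.03   0.019 -0.999] q7 2.44 op 0.601 F [ 0.4  1.  -0.3] t 25.1
```

View pics/c1.png

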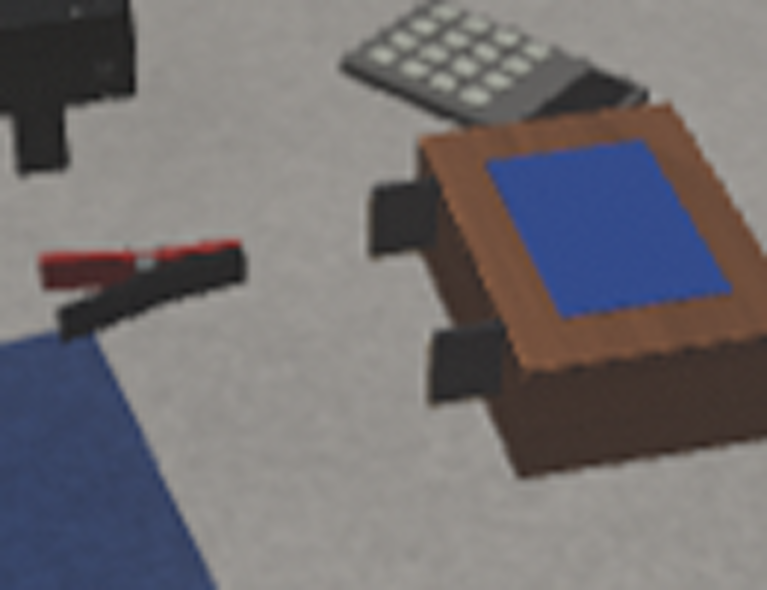

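View pics/c1t.png

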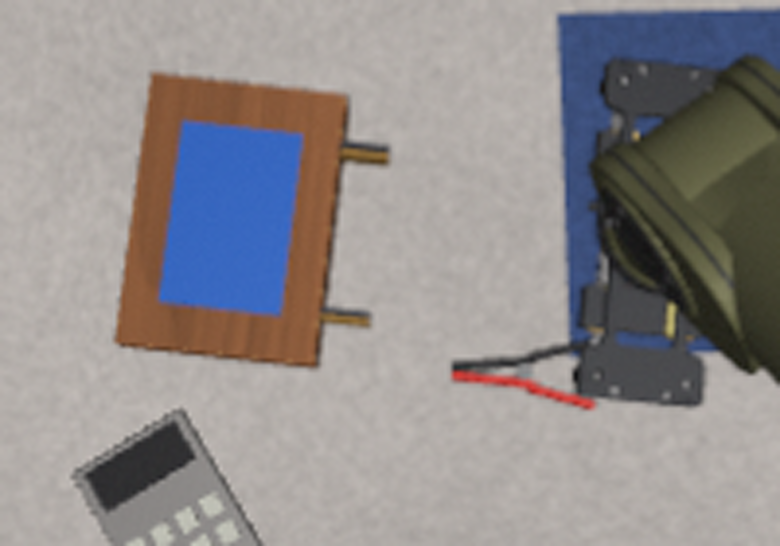

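```bash
python3 - <<'E'
from h import *
def T(p): return np.array(p)/4.333+[270,160]
for nm,(j,pv,h) in {'A':((29,498),(107,495),(187,498.5)),'B':((407,501),(481,478),(556,457))}.items():
    J,P,H=[atz("top",T(a),.020) for a in(j,pv,h)]
    d=J-H;print(nm,J[:2].round(4),P[:2].round(4),H[:2].round(4),np.linalg.norm(d),'dir',np.arctan2(d[1],d[0]), 'jp',np.linalg.norm(J-P),'ph',np.linalg.norm(P-H))
S=lambda p:np.array(p)/5.9+[230,160]
for p in [(242,252),(147,258),(50,288)]: print('sceneA',atz("scene",S(p),.018)[:2].round(4))
for n,m in (("fin_a",(366,153)),("fin_b",(346,319))):
    print(n,'top',atz("top",np.array(m)/3.9+[160,180],.055)[:2].round(4))
print('model',bx([[-.081,-.055,.04],[-.081,.055,.04]],BOX).round(4))
# scene: fin top edges mid (box-front end to outer end)
for p in [((370,188),(430,180)),((432,332),(500,323))]:
    print('scene fin top mid',atz("scene",S(np.mean(p,0)),.056)[:2].round(4))
E
```

```text
A [ 0.4541 -0.0106] [ 0.4565 -0.0577] [ 0.4549 -0.1062] 0.09568546941934986 dir 1.5792334739355955 jp 0.0472225909142215 ph 0.048544235760902346
B [ 0.4547 -0.2405] [ 0.4691 -0.2863] [ 0.4823 -0.3331] 0.09657328488934497 dir 1.8605050856772454 jp 0.04798302344094364 ph 0.048600129438804165
sceneA [ 0.4609 -0.0051]
sceneA [ 0.4505 -0.0504]
sceneA [ 0.458  -0.1007]
fin_a top [0.5954 0.0509]
fin_b top [0.4855 0.0619]
model [[0.5987 0.053  0.04  ]
 [0.4892 0.0633 0.04  ]]
scene fin top mid [0.4815 0.0686]
scene fin top mid [0.5916 0.0591]
```

apply_moves(delta_pos=[[0,0.8,0],[0,0.8,0],[0,0.8,0],[0,0.8,0],[0,0.8,0],[0,0.8,0],[0,0.8,0],[0,0.8,0],[0,0.8,0],[0,0.8,0]], yaw=[0.12,0.24,0.36,0.48,0.6,0.72,0.84,0.96,1.08,1.2], gripper=[80,80,80,80,80,80,80,80,80,80])

```text
clock: 25.93
tool_pos: [0.5218, -0.103, 0.1745]
eef_rot: [-0.095, 0.688, 0.106, 0.711]
contact_force: [-0.6, -0.4, -1.3]
opening: 0.8
```

apply_moves(delta_pos=[[0,0,0],[0,0,0],[0,0,0],[0,0,0],[0,0,0],[0,0,0],[0,0,0],[0,0,0],[0,0,0],[0,0,0]], yaw=[0.12,0.24,0.36,0.48,0.6,0.72,0.84,0.96,1.08,1.2], gripper=[80,80,80,80,80,80,80,80,80,80])

```text
clock: 26.77
tool_pos: [0.5224, -0.1001, 0.1746]
eef_rot: [0.324, 0.628, -0.301, 0.641]
contact_force: [-0.2, -0.2, -0.2]
opening: 0.801
```

```bash
python3 - <<'E'
from h import *
to([.455,-.098,.10],.0085)
E
```

```text
delta cm [ 7.25 -5.5  -4.28] yaw 0.646 | tcp [ 0.5224 -0.1001  0.1746] jaw 0.655 down [ 0.031  0.022 -0.999] q7 0.7 op 0.801 F [-0.2 -0.2 -0.2] t 26.77
```

apply_moves(delta_pos=[[1,-1,-1],[2.5,-2.5,-2],[4.5,-4,-3],[6,-5.5,-4.3],[7.2,-5.5,-4.3],[7.2,-5.5,-4.3],[7.2,-5.5,-4.3],[7.2,-5.5,-4.3],[7.2,-5.5,-4.3]], yaw=[0.12,0.24,0.36,0.48,0.6,0.646,0.646,0.646,0.646], gripper=[80,80,80,80,80,80,80,80,80])

```text
clock: 27.52
tool_pos: [0.4562, -0.0972, 0.1012]
eef_rot: [0.511, 0.5, -0.483, 0.506]
contact_force: [-0.2, -0.5, 0.1]
opening: 0.801
```

```bash
python3 - <<'E'
from h import *
to([.455,-.098,.016],.0085)
show("top","d1.png",(250,200,100,80));show("scene","d1s.png",(190,150,130,100))
to([.455,-.098,.016],.0085)
E
```

```text
delta cm [ 8.51 -0.41  0.26] yaw 0.004 | tcp [ 0.4562 -0.0972  0.1012] jaw 0.012 down [ 0.034  0.022 -0.999] q7 0.34 op 0.801 F [-0.2 -0.5  0.1] t 27.52
delta cm [ 8.51 -0.37  0.22] yaw 0.002 | tcp [ 0.4558 -0.0977  0.1012] jaw 0.01 down [ 0.033  0.022 -0.999] q7 0.34 op 0.799 F [ 0.3  0.5 -0.1] t 27.62
```

View pics/d1.png

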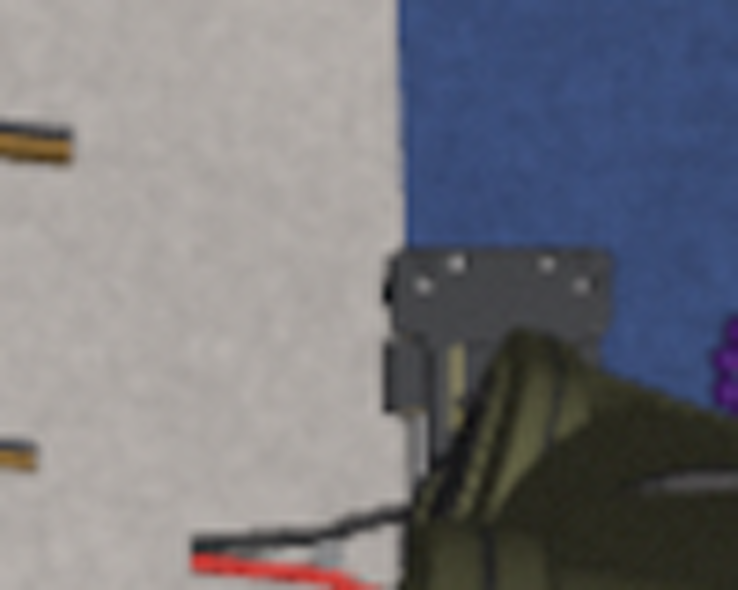

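View pics/d1s.png

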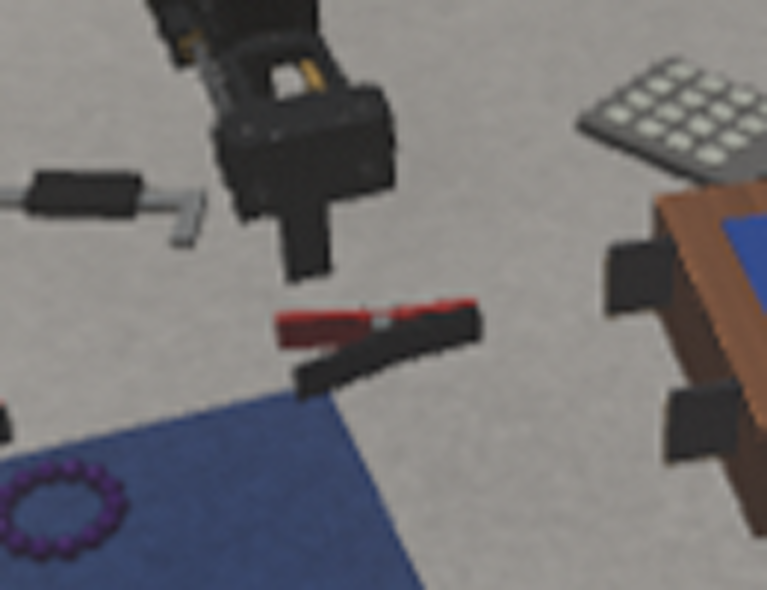

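apply_moves(delta_pos=[[3,-0.4,0.2],[5.5,-0.4,0.2],[7.5,-0.4,0.2],[8.4,-0.4,0.2],[8.4,-0.4,0.2],[8.4,-0.4,0.2],[8.4,-0.4,0.2]], yaw=[0,0,0,0,0,0,0], gripper=[80,80,80,80,80,80,80])

```text
clock: 28.2
tool_pos: [0.4635, -0.1001, 0.0227]
eef_rot: [0.506, 0.507, -0.484, 0.503]
contact_force: [-1.0, 0.1, -0.8]
opening: 0.804
```

apply_moves(delta_pos=[[0,0,0],[0,0,0],[0,0,0],[0,0,0],[0,0,0],[0,0,0],[0,0,0],[0,0,0],[0,0,0],[0,0,0]], yaw=[0,0,0,0,0,0,0,0,0,0], gripper=[40,30,20,20,20,0,0,0,0,0], force=24)

```text
clock: 29.03
tool_pos: [0.4649, -0.1006, 0.0232]
eef_rot: [0.506, 0.505, -0.484, 0.504]
contact_force: [3.5, -1.3, 3.8]
opening: 0.268
```

```bash
python3 - <<'E'
from h import *
show("top","d2.png",(250,200,100,80));show("scene","d2s.png",(190,150,130,100))
to([.455,-.098,.016],.0085)
E
```

```text
delta cm [ 0.71 -0.99 -0.26] yaw 0.011 | tcp [ 0.4648 -0.1006  0.0232] jaw 0.019 down [ 0.021  0.024 -0.999] q7 1.15 op 0.264 F [ 2.3 -2.   6.3] t 29.13
```

View pics/d2.png

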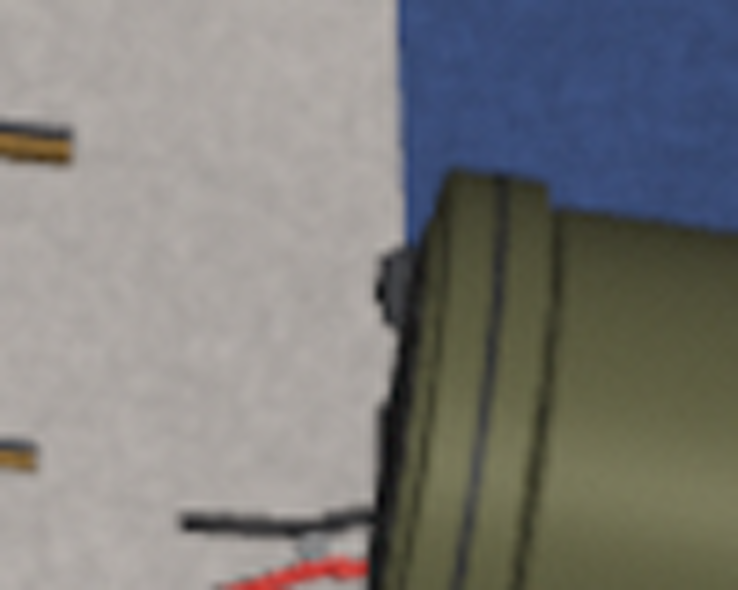

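View pics/d2s.png

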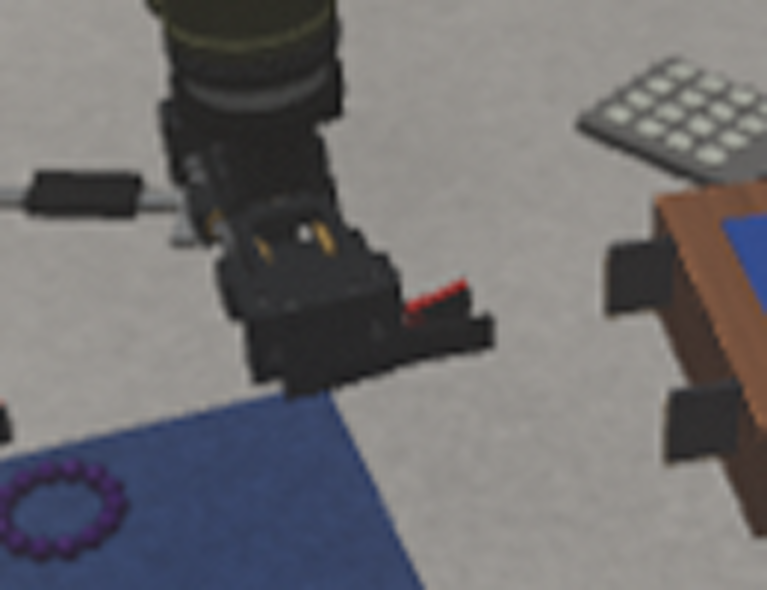

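apply_moves(delta_pos=[[-1,0,0],[-2,0,0],[-4,0,0],[-6,0,0],[-8,0,0],[-8,0,0],[-8,0,0]], yaw=[0,0,0,0,0,0,0], gripper=[0,0,0,0,0,0,0])

```text
clock: 29.72
tool_pos: [0.4629, -0.1021, 0.1034]
eef_rot: [0.506, 0.506, -0.484, 0.504]
contact_force: [0.6, 0.7, -0.3]
opening: 0.266
```

```bash
python3 - <<'E'
from h import *
print(get_state()['q'].round(2))
to([.59,-.06,.10],-.0936)
show("top","d3.png",(250,200,100,80));show("scene","d3s.png",(190,150,130,100))
to([.59,-.06,.10],-.0936)
E
```

```text
[-0.04  0.8   0.29  2.16 -0.91  0.3   1.08]
delta cm [ 0.7  12.79 -3.94] yaw 0.113 | tcp [ 0.4629 -0.1021  0.1034] jaw 0.02 down [ 0.021  0.024 -0.999] q7 1.08 op 0.266 F [ 0.6  0.7 -0.3] t 29.72
delta cm [ 0.58 12.83 -3.93] yaw 0.113 | tcp [ 0.4624 -0.102   0.1023] jaw 0.019 down [ 0.019  0.025 -1.   ] q7 1.08 op 0.263 F [-0.4 -0.1 -0.2] t 29.82
```

View pics/d3s.png

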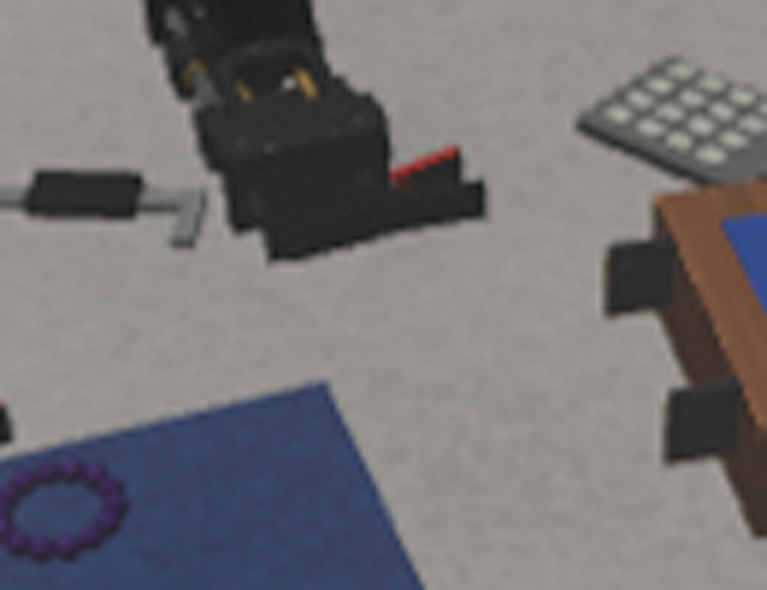

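View pics/d3.png

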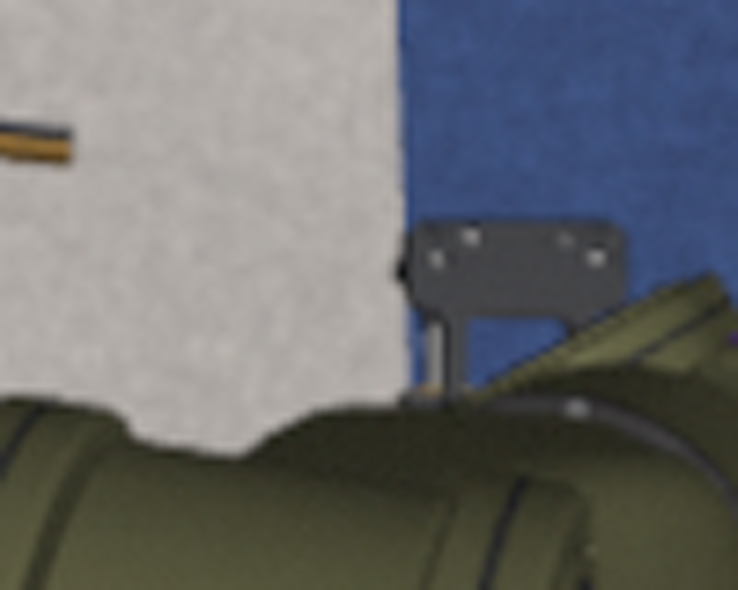

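apply_moves(delta_pos=[[0.2,2,-0.2],[0.4,4.5,-0.4],[0.6,7,-0.6],[0.6,9.5,-0.9],[0.6,11.5,-1.1],[0.6,12.2,-1.4],[0.6,12.2,-1.4],[0.6,12.2,-1.4],[0.6,12.2,-1.4]], yaw=[0.02,0.04,0.08,0.1,0.113,0.113,0.113,0.113,0.113], gripper=[0,0,0,0,0,0,0,0,0])

```text
clock: 30.57
tool_pos: [0.582, -0.0859, 0.0985]
eef_rot: [0.533, 0.479, -0.513, 0.473]
contact_force: [0.3, -0.7, -0.6]
opening: 0.263
```

```bash
python3 - <<'E'
from h import *
print(get_state()['q'].round(2))
show("top","d4.png",(230,190,130,100));show("scene","d4s.png",(190,150,130,100))
to([.5833,-.085,.053],-.0936)
E
```

```text
[-0.21  0.93  0.53  1.83 -0.84  0.61  0.77]
delta cm [ 4.6  -0.01  0.02] yaw -0.002 | tcp [ 0.5826 -0.086   0.099 ] jaw -0.095 down [ 0.017  0.026 -1.   ] q7 0.76 op 0.267 F [ 0.3 -0.2  0.2] t 30.67
```

View pics/d4.png

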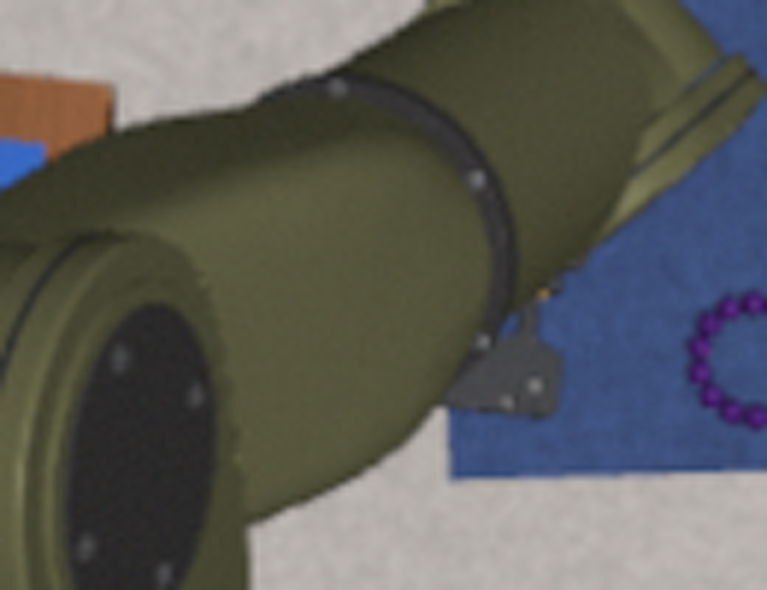

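View pics/d4s.png

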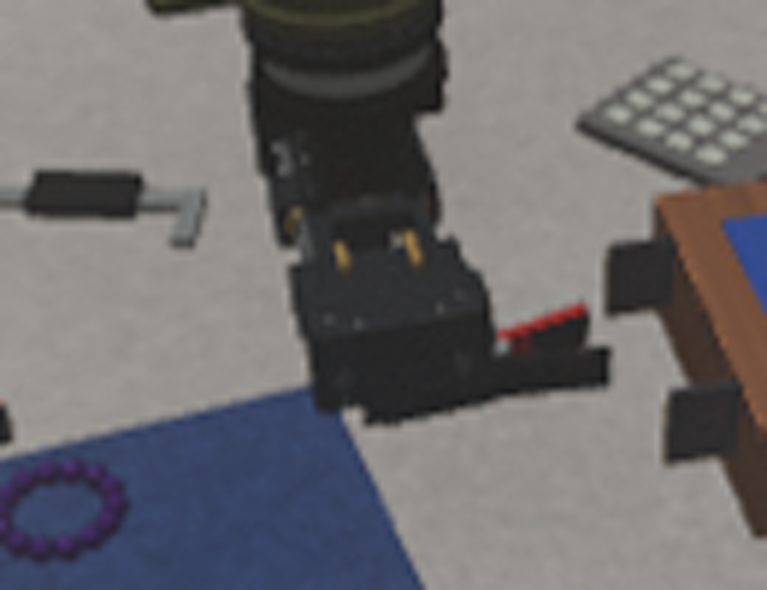

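```bash
python3 - <<'E'
from h import *
q=R.from_quat([-0.481, 0.505, 0.48, 0.532]).as_matrix();t=np.array([.5683,.3173,.1807])
for c in [(1,1),(1,-1),(-1,-1),(-1,1)]:
    P=t+q@[.014,c[0]*.0175,c[1]*.009];print(c,P.round(3),((proj("scene",P)[0]-[240,60])*3.686).round(0))
S=lambda p:np.array(p)/5.9+[190,150]
s,Rm=pose();z=s['tool_pos'][2]-.0032
for p in [(608,350),(585,308)]:
    w=atz("scene",S(p),z);print(w.round(4),(Rm.T@(w-s['tool_pos'])).round(4))
for p in [(610,248),(673,238),(668,392),(738,380)]: print('fin',atz("scene",S(p),.0565).round(4))
E
```

```text
(1, 1) [0.552 0.328 0.166] [583. 348.]
(1, -1) [0.551 0.31  0.166] [561. 351.]
(-1, -1) [0.585 0.307 0.167] [583. 375.]
(-1, 1) [0.587 0.325 0.167] [607. 371.]
[0.6001 0.0113 0.0958] [ 0.006   0.0081 -0.0984]
[0.5696 0.0116 0.0958] [ 0.0055 -0.0223 -0.0959]
fin [0.482  0.0552 0.0565]
fin [0.4841 0.0866 0.0565]
fin [0.5908 0.0433 0.0565]
fin [0.5931 0.0756 0.0565]
```

```bash
python3 - <<'E'
import cv2
im=cv2.imread('pics/b7.png')[280:400,520:680]
cv2.imwrite('pics/b7c.png',cv2.resize(im,None,fx=4,fy=4))
E
```

```text
(no output)
```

View pics/b7c.png

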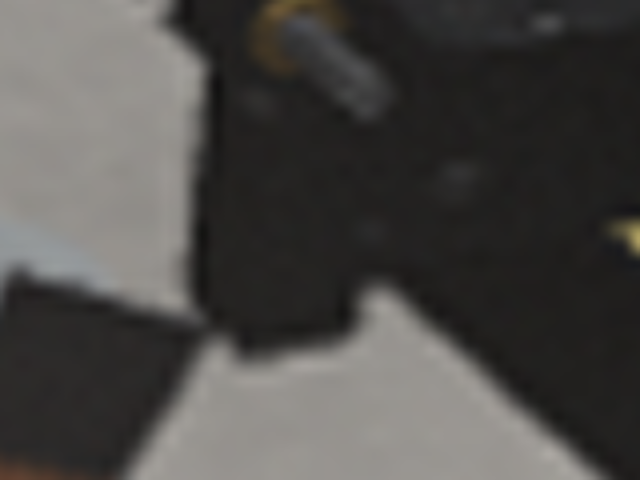

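```bash
python3 - <<'E'
from h import *
Rm=R.from_quat([0.506,0.505,-.484,.504]).as_matrix();t=np.array([.4649,-.1006,.0232])
for p in [(315,547),(182,522)]:
    w=atz("top",np.array(p)/7.38+[250,200],.02);print(w.round(4),(Rm.T@(w-t)).round(4))
# red in d3s/d4s side: handles
S=lambda p:np.array(p)/5.9+[190,150]
for p in [(525,345)]:
    print(atz("scene",S(p),.0958))
E
python3 - <<'E'
import cv2
im=cv2.imread('pics/d4s.png')[270:430,340:640]
cv2.imwrite('pics/d4c.png',cv2.resize(im,None,fx=2.6,fy=2.6))
E
```

```text
[ 0.4567 -0.0524  0.02  ] [ 0.0041 -0.0073 -0.0482]
[ 0.465  -0.0051  0.02  ] [ 0.0054  0.0018 -0.0954]
[ 0.58559398 -0.02096933  0.0958    ]
```

View pics/d4c.png

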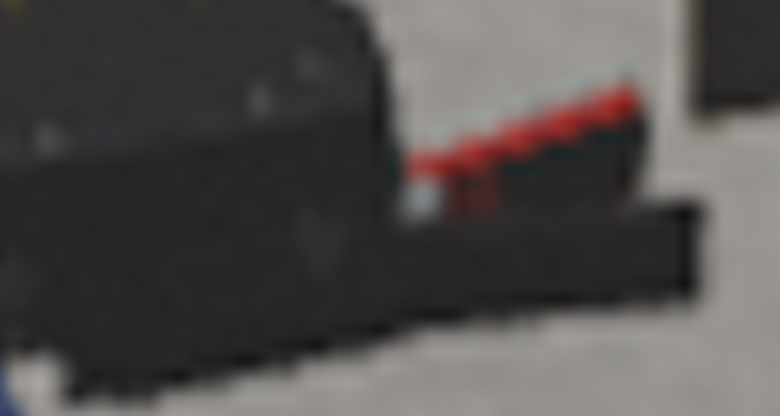

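```bash
python3 - <<'E'
from h import *
S=lambda p:(np.array(p)/2.6+[340,270])/5.9+[190,150]
hs=[]
for a,b in [((410,152),(632,82)),((560,212),(702,202))]:
    A,B=[atz("scene",S(x),.0958) for x in(a,b)];d=B-A;h=np.arctan2(d[1],d[0]);hs.append(h);print(A.round(4),B.round(4),h)
print('mid',np.mean(hs))
E
```

```text
[ 0.5711 -0.0285  0.0958] [0.5651 0.0124 0.0958] 1.7161660430332015
[ 0.5939 -0.0102  0.0958] [0.599  0.0126 0.0958] 1.3539564037294387
mid 1.5350612233813201
```

```bash
python3 - <<'E'
from h import *
to([.5795,-.087,.053],-.0936-.06)
E
```

```text
delta cm [ 4.59 -0.37  0.25] yaw 0.058 | tcp [ 0.5826 -0.086   0.099 ] jaw -0.095 down [ 0.017  0.026 -1.   ] q7 0.76 op 0.267 F [ 0.3 -0.2  0.2] t 30.67
```

apply_moves(delta_pos=[[1,-0.4,0.2],[2.5,-0.4,0.2],[4,-0.4,0.2],[4.6,-0.4,0.2],[4.6,-0.4,0.2],[4.6,-0.4,0.2],[4.6,-0.4,0.2]], yaw=[0.06,0.06,0.06,0.06,0.06,0.06,0.06], gripper=[0,0,0,0,0,0,0])

```text
clock: 31.25
tool_pos: [0.5795, -0.0869, 0.0536]
eef_rot: [0.548, 0.462, -0.527, 0.457]
contact_force: [0.1, 0.2, -0.6]
opening: 0.262
```

```bash
python3 - <<'E'
from h import *
show("scene","d5s.png",(230,170,100,78))
to([.5837,-.045,.053],-.0936-.06)
to([.585,-.029,.053],-.0936-.06)
E
```

```text
delta cm [ 0.18 -0.25 -4.19] yaw -0.002 | tcp [ 0.5796 -0.0868  0.0537] jaw -0.156 down [ 0.019  0.025 -1.   ] q7 0.77 op 0.266 F [ 0.1  0.3 -0.3] t 31.3
delta cm [ 0.23 -0.37 -5.79] yaw -0.002 | tcp [ 0.5796 -0.0868  0.0537] jaw -0.156 down [ 0.019  0.025 -1.   ] q7 0.77 op 0.266 F [ 0.1  0.3 -0.3] t 31.3
```

View pics/d5s.png

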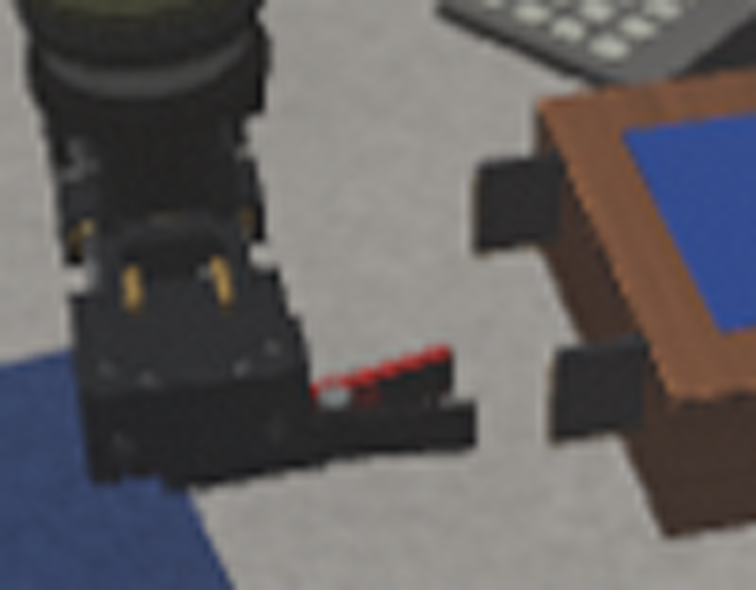

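apply_moves(delta_pos=[[0.1,0,-1],[0.1,-0.1,-2],[0.1,-0.2,-3],[0.2,-0.2,-3.8],[0.2,-0.3,-4.6],[0.2,-0.3,-5.2],[0.2,-0.4,-5.7],[0.2,-0.4,-5.7],[0.2,-0.4,-5.7]], yaw=[0,0,0,0,0,0,0,0,0], gripper=[0,0,0,0,0,0,0,0,0])

```text
clock: 32.05
tool_pos: [0.5805, -0.0541, 0.0553]
eef_rot: [0.543, 0.448, -0.539, 0.463]
contact_force: [-11.2, -38.0, 1.9]
opening: 0.264
```

```bash
python3 - <<'E'
from h import *
show("scene","d6s.png",(230,170,100,78));show("top","d6t.png",(200,180,130,100))
to([.585,-.029,.053],-.0936-.06)
E
```

```text
delta cm [ 0.2   0.01 -2.55] yaw -0.018 | tcp [ 0.5805 -0.0541  0.0552] jaw -0.172 down [ 0.019 -0.012 -1.   ] q7 0.69 op 0.27 F [-11.3 -38.9   2.6] t 32.15
```

View pics/d6s.png

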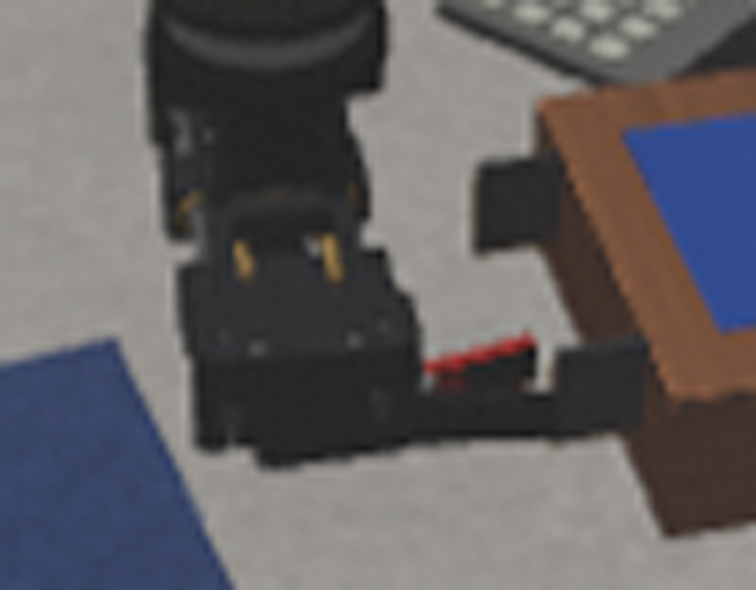

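View pics/d6t.png

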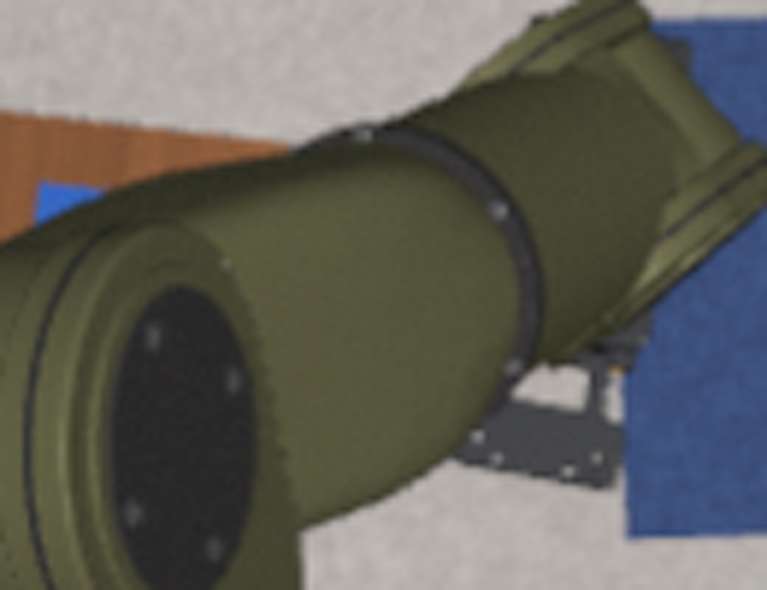

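apply_moves(delta_pos=[[0,0,1],[0,0,2],[0,0,2.5],[0,0,2.5],[0,0,2.5]], yaw=[0,0,0,0,0], gripper=[0,0,0,0,0])

```text
clock: 32.57
tool_pos: [0.5769, -0.0759, 0.0552]
eef_rot: [0.544, 0.449, -0.537, 0.463]
contact_force: [0.1, 0.1, -1.5]
opening: 0.268
```

```bash
python3 - <<'E'
from h import *
show("scene","d7s.png",(230,170,100,78))
to([.59,-.085,.053],-.0936-.06)
E
```

```text
delta cm [0.26 1.44 0.69] yaw -0.015 | tcp [ 0.5769 -0.0757  0.0552] jaw -0.169 down [ 0.019 -0.009 -1.   ] q7 0.72 op 0.268 F [ 0.3 -0.4 -0.6] t 32.62
```

View pics/d7s.png

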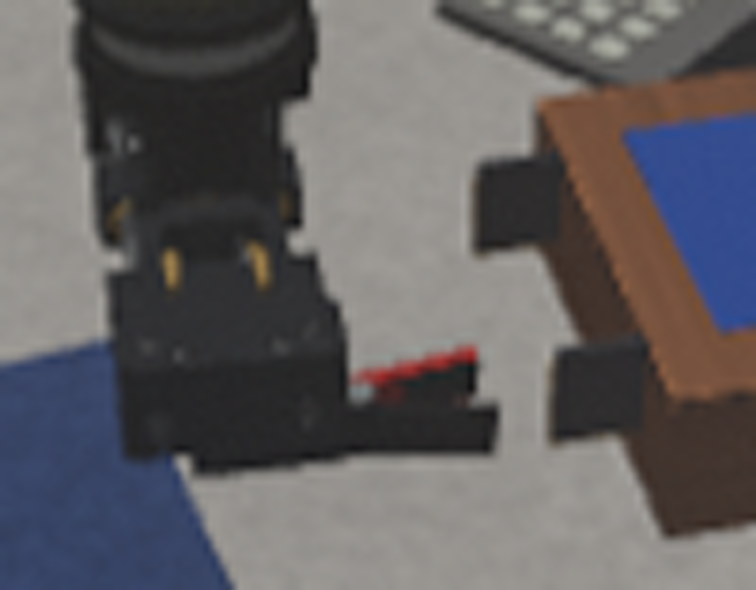

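```bash
python3 - <<'E'
from h import *
S=lambda p:np.array(p)/5.9+[190,150]
def rep(q,t,pts,z,S):
    Rm=R.from_quat(q).as_matrix()
    for p in pts:
        w=atz("scene",S(p),z);print(w.round(4),(Rm.T@(w-np.array(t))).round(4)*1000)
print('d2');rep([0.506,0.505,-.484,.504],[.4649,-.1006,.0232],[(490,317),(466,283)],.02,S)
print('d3');rep([0.506,0.506,-.484,.504],[.4629,-.1021,.1034],[(485,183),(459,149)],.1034-.0032,S)
print('d4');rep([0.533,0.479,-.513,.473],[.582,-.0859,.0985],[(608,350),(585,306)],.0985-.0032,S)
S2=lambda p:np.array(p)/7.56+[230,170]
print('d5');rep([0.548,.462,-.527,.457],[.5796,-.0868,.0537],[(475,400),(450,348)],.0537-.0032,S2)
print('d7');rep([0.544,.449,-.537,.463],[.5769,-.0757,.0552],[(495,405),(475,350)],.0552-.0032,S2)
E
```

```text
d2
[ 0.4698 -0.0017  0.02  ] [  5.6   6.7 -98.6]
[ 0.4399 -0.0048  0.02  ] [  4.9 -23.2 -96.1]
d3
[ 0.4711 -0.003   0.1002] [  5.8  10.1 -98.8]
[ 0.4403 -0.0062  0.1002] [  5.1 -20.8 -96.2]
d4
[0.5996 0.0115 0.0953] [  5.9   8.3 -98.5]
[0.5677 0.0123 0.0953] [  5.5 -23.5 -96.3]
d5
[0.5998 0.0114 0.0505] [   6.     4.6 -100.1]
[0.571  0.0125 0.0505] [  5.5 -24.  -96.6]
d7
[0.6061 0.0164 0.052 ] [  3.   13.2 -95.7]
[0.5765 0.0197 0.052 ] [  2.4 -16.5 -94. ]
```

```bash
python3 - <<'E'
from h import *
for nm,pose_ in (("scene",(.5539,.142,1.4773)),("mean",BOX)):
  for z in(.02,.025,.055,.06,.065):
    P=bx([[-.097,-.059,z],[-.097,-.051,z],[-.065,-.059,z],[-.065,-.051,z]],pose_)
    print(nm,z,((proj("scene",P)-[230,170])*7.56).round(0).tolist())
  P=bx([[-.065,-.09,.065],[-.065,-.09,0],[-.065,.09,.065]],pose_);print('lidcorner',((proj("scene",P)-[230,170])*7.56).round(0).tolist())
E
```

```text
scene 0.02 [[554.0, 456.0], [548.0, 441.0], [643.0, 441.0], [636.0, 427.0]]
scene 0.025 [[555.0, 445.0], [549.0, 430.0], [643.0, 431.0], [637.0, 416.0]]
scene 0.055 [[558.0, 379.0], [551.0, 365.0], [647.0, 365.0], [641.0, 351.0]]
scene 0.06 [[558.0, 368.0], [552.0, 353.0], [648.0, 354.0], [641.0, 339.0]]
scene 0.065 [[558.0, 357.0], [552.0, 342.0], [649.0, 343.0], [642.0, 328.0]]
lidcorner [[676.0, 401.0], [666.0, 542.0], [534.0, 98.0]]
mean 0.02 [[543.0, 453.0], [537.0, 438.0], [631.0, 439.0], [625.0, 424.0]]
mean 0.025 [[544.0, 442.0], [538.0, 428.0], [632.0, 428.0], [626.0, 414.0]]
mean 0.055 [[546.0, 377.0], [540.0, 362.0], [636.0, 363.0], [629.0, 348.0]]
mean 0.06 [[547.0, 366.0], [540.0, 351.0], [637.0, 352.0], [630.0, 337.0]]
mean 0.065 [[547.0, 354.0], [541.0, 340.0], [638.0, 340.0], [631.0, 326.0]]
lidcorner [[664.0, 398.0], [654.0, 540.0], [524.0, 96.0]]
```

```bash
python3 - <<'E'
from h import *
im=cv2.imread('pics/d7s.png')[310:480,330:600];cv2.imwrite('pics/d7c.png',cv2.resize(im,None,fx=2.9,fy=2.9,interpolation=cv2.INTER_CUBIC))
E
```

```text
(no output)
```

View pics/d7c.png

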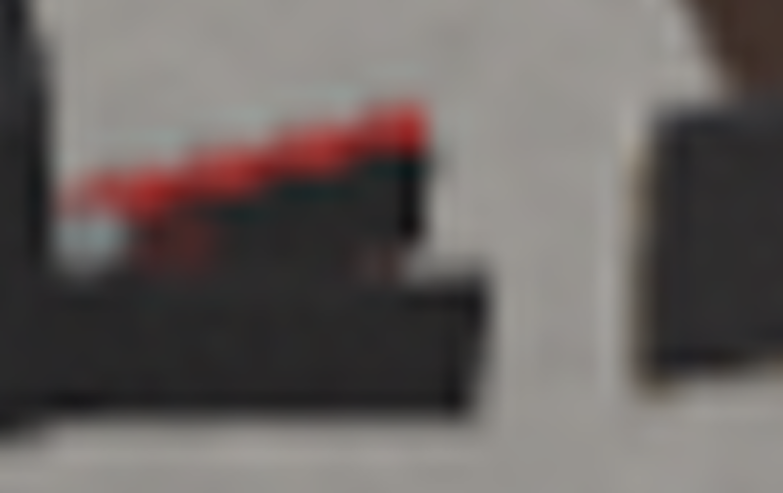

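```bash
python3 - <<'E'
from h import *
S=lambda p:(np.array(p)/2.9+[330,310])/7.56+[230,170]
for a,b,z in [((75,180),(420,103),.052),((250,275),(488,273),.052),((50,414),(472,414),.032)]:
    A,B=[atz("scene",S(x),z) for x in(a,b)];d=B-A;print(A.round(4),B.round(4),np.arctan2(d[1],d[0]).round(3))
E
```

```text
[ 0.5745 -0.023   0.052 ] [0.5742 0.0205 0.052 ] 1.576
[ 0.5974 -0.0089  0.052 ] [0.606  0.0176 0.052 ] 1.256
[ 0.5917 -0.032   0.032 ] [0.6078 0.0153 0.032 ] 1.243
```

```bash
python3 - <<'E'
from h import *
to([.5900,-.078,.0545],-.104)
E
```

```text
delta cm [0.1  1.33 0.  ] yaw -0.065 | tcp [ 0.5769 -0.0757  0.0552] jaw -0.169 down [ 0.019 -0.009 -1.   ] q7 0.72 op 0.268 F [ 0.3 -0.4 -0.6] t 32.62
```

apply_moves(delta_pos=[[0,0.5,0],[0.1,1,0],[0.1,1.33,0],[0.1,1.33,0],[0.1,1.33,0]], yaw=[-0.03,-0.065,-0.065,-0.065,-0.065], gripper=[0,0,0,0,0])

```text
clock: 33.03
tool_pos: [0.5904, -0.0778, 0.0544]
eef_rot: [0.528, 0.466, -0.522, 0.481]
contact_force: [-0.4, 0.7, -1.1]
opening: 0.269
```

```bash
python3 - <<'E'
from h import *
show("scene","d8s.png",(230,170,100,78))
to([.5928,-.05,.0545],-.104)
to([.5948,-.0265,.0545],-.104)
E
```

```text
delta cm [-0.03 -0.01 -2.81] yaw 0.0 | tcp [ 0.59   -0.0779  0.0544] jaw -0.104 down [ 0.019 -0.009 -1.   ] q7 0.75 op 0.263 F [-1.3  1.1 -0.2] t 33.08
delta cm [-0.05 -0.06 -5.17] yaw 0.0 | tcp [ 0.59   -0.0779  0.0544] jaw -0.104 down [ 0.019 -0.009 -1.   ] q7 0.75 op 0.263 F [-1.3  1.1 -0.2] t 33.08
```

View pics/d8s.png

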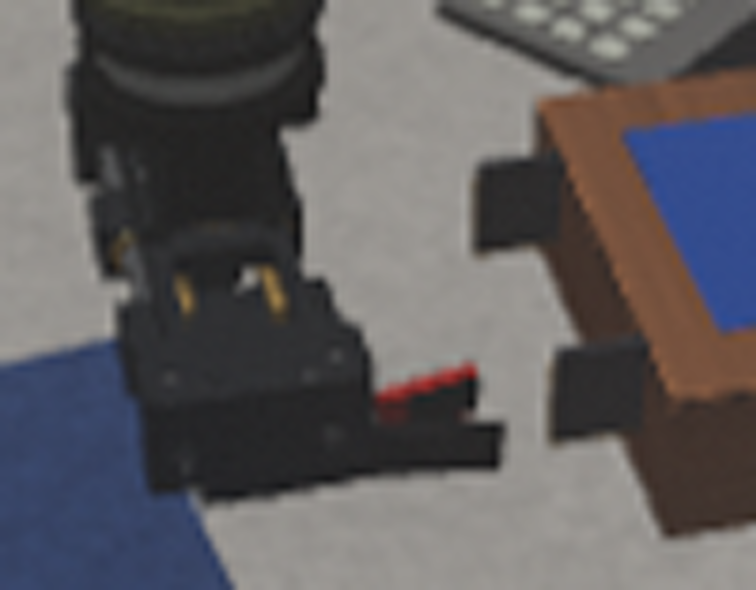

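apply_moves(delta_pos=[[0,0,-0.8],[0,0,-1.6],[0,0,-2.2],[0,0,-2.8],[0,0,-2.8]], yaw=[0,0,0,0,0], gripper=[0,0,0,0,0])

```text
clock: 33.5
tool_pos: [0.5931, -0.0473, 0.0539]
eef_rot: [0.528, 0.468, -0.521, 0.481]
contact_force: [-0.4, 0.5, -1.1]
opening: 0.266
```

```bash
python3 - <<'E'
from h import *
show("scene","d9s.png",(230,170,100,78))
to([.5948,-.0265,.0545],-.104)
E
```

```text
delta cm [-0.06 -0.04 -2.21] yaw 0.003 | tcp [ 0.593  -0.0485  0.0541] jaw -0.101 down [ 0.019 -0.008 -1.   ] q7 0.71 op 0.267 F [ 0.3  0.5 -1.3] t 33.55
```

View pics/d9s.png

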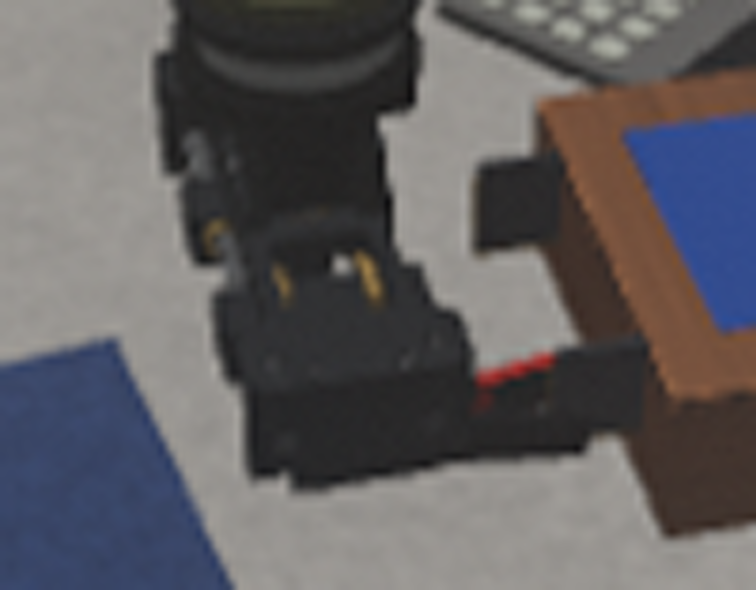

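apply_moves(delta_pos=[[0,0,-0.6],[0,0,-1.2],[0,0,-1.8],[0,0,-2.2],[0,0,-2.2],[0,0,-2.2]], yaw=[0,0,0,0,0,0], gripper=[0,0,0,0,0,0])

```text
clock: 34.05
tool_pos: [0.5952, -0.0264, 0.0539]
eef_rot: [0.528, 0.467, -0.522, 0.481]
contact_force: [-0.2, -0.2, -0.3]
opening: 0.269
```

```bash
python3 - <<'E'
from h import *
show("scene","d10s.png",(230,170,100,78))
to([.5948,-.0265,.0545],-.104)
E
```

```text
delta cm [-0.06 -0.04 -0.  ] yaw 0.003 | tcp [ 0.5952 -0.0266  0.0539] jaw -0.101 down [ 0.019 -0.008 -1.   ] q7 0.67 op 0.264 F [ 0.4  0.5 -0.2] t 34.1
```

View pics/d10s.png

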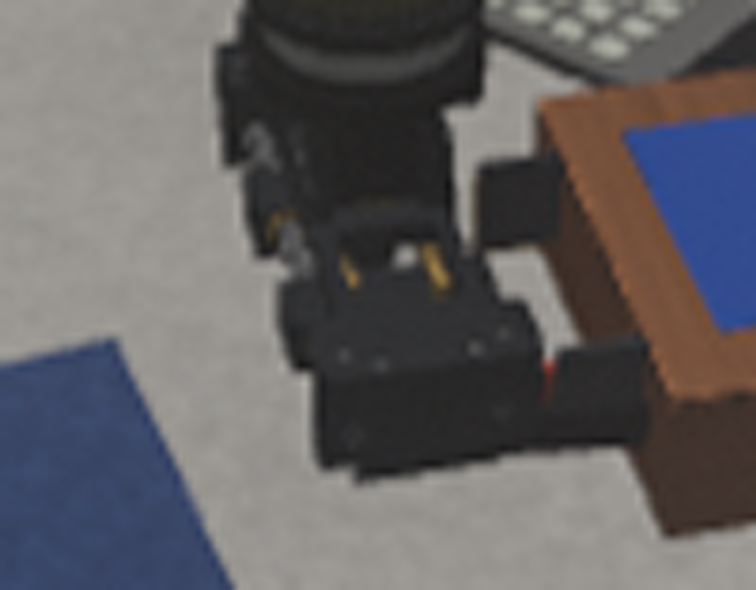

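apply_moves(delta_pos=[[0,0,0],[0,0,0],[0,0,0],[0,0,0],[0,0,0],[0,0,0],[0,0,0]], yaw=[0,0,0,0,0,0,0], gripper=[35,45,55,65,75,75,75])

```text
clock: 34.68
tool_pos: [0.5956, -0.0269, 0.0541]
eef_rot: [0.528, 0.467, -0.522, 0.481]
contact_force: [-1.0, 0.5, -0.2]
opening: 0.745
```

```bash
python3 - <<'E'
from h import *
show("scene","d11s.png",(230,170,100,78))
to([.5948,-.0265,.0545],-.104)
E
```

```text
delta cm [-0.04 -0.07 -0.02] yaw 0.002 | tcp [ 0.5955 -0.0268  0.0541] jaw -0.102 down [ 0.02  -0.009 -1.   ] q7 0.67 op 0.751 F [-0.1  0.8 -0.3] t 34.73
```

View pics/d11s.png

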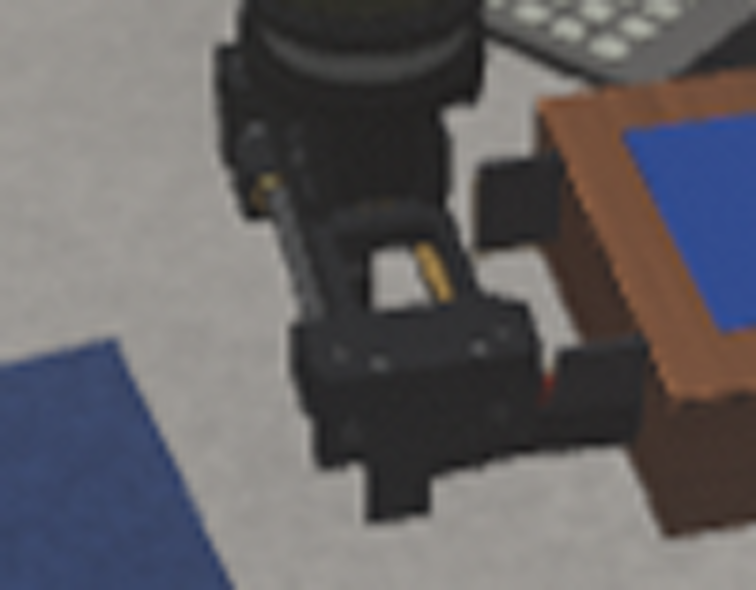

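apply_moves(delta_pos=[[-2,0,0],[-5,0,0],[-8,0,1],[-10,0,3],[-10,0,6],[-10,0,9],[-10,0,12],[-10,0,12],[-10,0,12]], yaw=[0,0,0,0,0,0,0,0,0], gripper=[75,75,80,80,80,80,80,80,80])

```text
clock: 35.48
tool_pos: [0.5809, -0.148, 0.1553]
eef_rot: [0.529, 0.465, -0.523, 0.48]
contact_force: [-0.0, 0.2, 0.4]
opening: 0.796
```

```bash
python3 - <<'E'
from h import *
show("scene","e1s.png",(230,160,120,92));show("top","e1t.png",(200,180,190,130))
to([.48,-.32,.12],.29)
E
```

```text
delta cm [ 3.4  -8.4  18.48] yaw -0.391 | tcp [ 0.5815 -0.1443  0.1547] jaw -0.101 down [ 0.02  -0.007 -1.   ] q7 0.74 op 0.802 F [0.3 0.2 0.2] t 35.58
```

View pics/e1s.png

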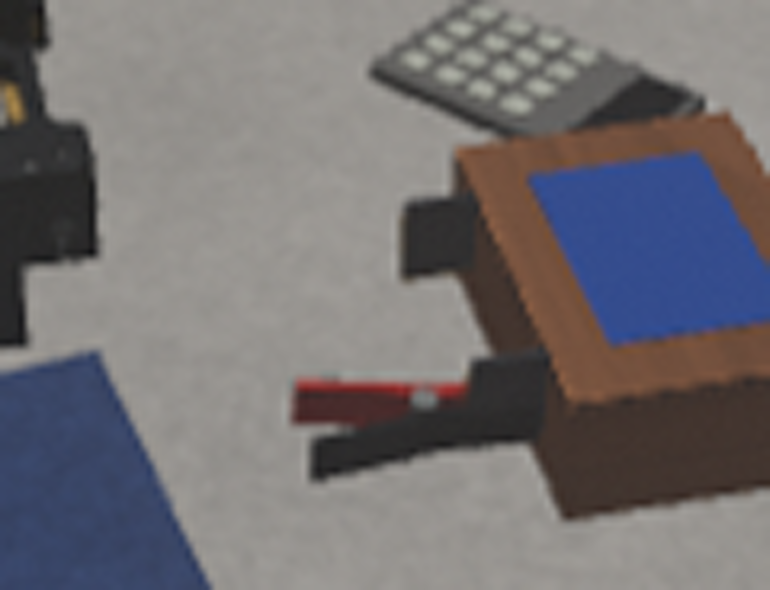

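View pics/e1t.png

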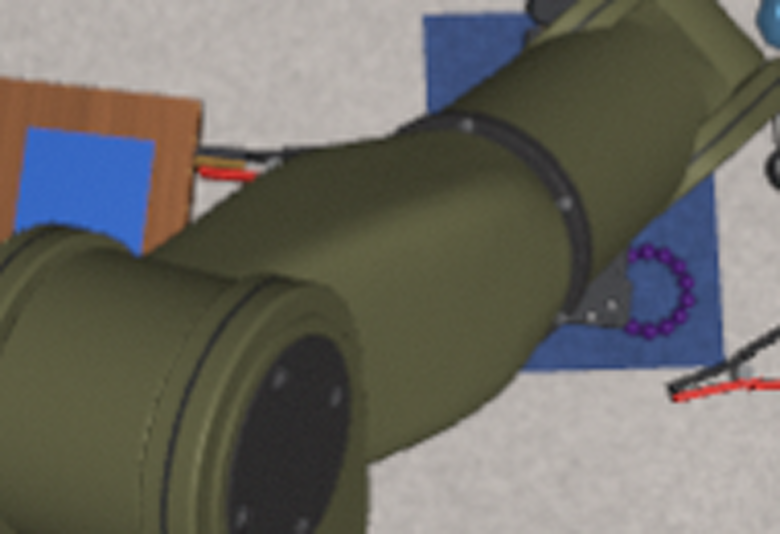

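```bash
python3 - <<'E'
from h import *
to([.4815,-.3195,.10],.29)
E
```

```text
delta cm [ 5.4  -8.3  18.41] yaw -0.391 | tcp [ 0.5815 -0.1443  0.1547] jaw -0.101 down [ 0.02  -0.007 -1.   ] q7 0.74 op 0.802 F [0.3 0.2 0.2] t 35.58
```

apply_moves(delta_pos=[[0,-1.5,3.5],[0.5,-3,7],[1.5,-4.6,10.5],[3,-6.2,14],[4.5,-7.6,17],[5.4,-8.3,18.4],[5.4,-8.3,18.4],[5.4,-8.3,18.4],[5.4,-8.3,18.4]], yaw=[-0.1,-0.2,-0.3,-0.391,-0.391,-0.391,-0.391,-0.391,-0.391], gripper=[80,80,80,80,80,80,80,80,80])

```text
clock: 36.33
tool_pos: [0.4833, -0.317, 0.1001]
eef_rot: [0.424, 0.561, -0.419, 0.575]
contact_force: [-0.1, 0.3, 0.6]
opening: 0.802
```

```bash
python3 - <<'E'
from h import *
print(get_state()['q'].round(2))
show("scene","f1s.png",(120,160,130,100));show("top","f1t.png",(330,220,110,85))
to([.4815,-.3195,.016],.29)
E
```

```text
[ 0.3   0.88  0.36  1.86 -0.63  0.49  1.39]
delta cm [ 8.43 -0.41  0.08] yaw 0.004 | tcp [ 0.4834 -0.317   0.1003] jaw 0.294 down [ 0.021 -0.006 -1.   ] q7 1.39 op 0.8 F [ 1. -0.  0.] t 36.43
```

View pics/f1s.png

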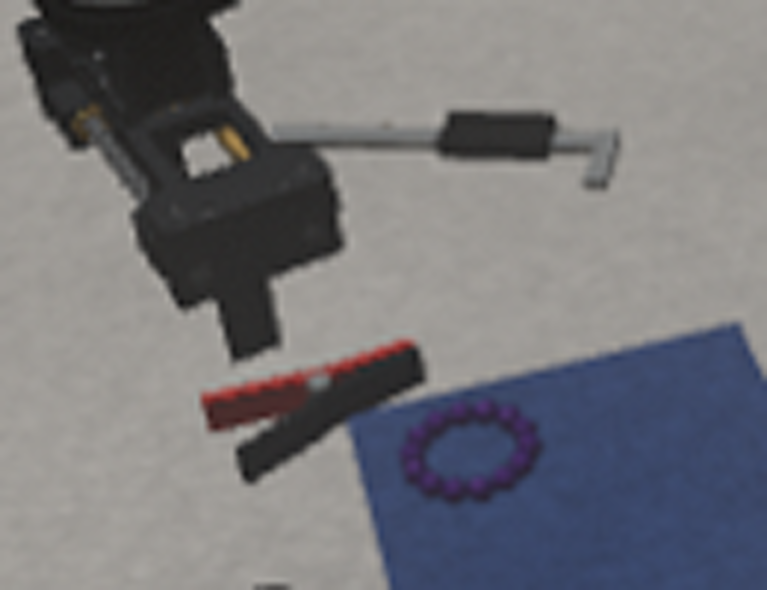

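View pics/f1t.png

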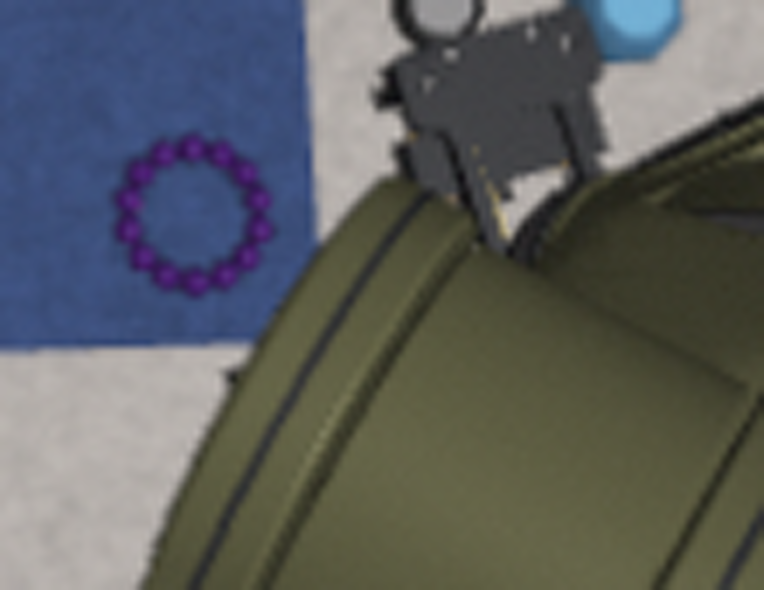

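apply_moves(delta_pos=[[3,-0.3,0.1],[5.5,-0.4,0.1],[7.5,-0.4,0.1],[8.4,-0.4,0.1],[8.4,-0.4,0.1],[8.4,-0.4,0.1]], yaw=[0,0,0,0,0,0], gripper=[80,80,80,80,80,80])

```text
clock: 36.93
tool_pos: [0.4829, -0.3188, 0.0168]
eef_rot: [0.424, 0.561, -0.418, 0.576]
contact_force: [0.0, -0.7, 0.8]
opening: 0.801
```

```bash
python3 - <<'E'
from h import *
show("scene","f2s.png",(120,160,130,100))
to([.4815,-.3195,.016],.29)
E
```

```text
delta cm [ 0.09 -0.14  0.  ] yaw 0.006 | tcp [ 0.4828 -0.319   0.0169] jaw 0.296 down [ 0.022 -0.007 -1.   ] q7 1.46 op 0.801 F [-0.  -0.4  0.5] t 36.98
```

View pics/f2s.png

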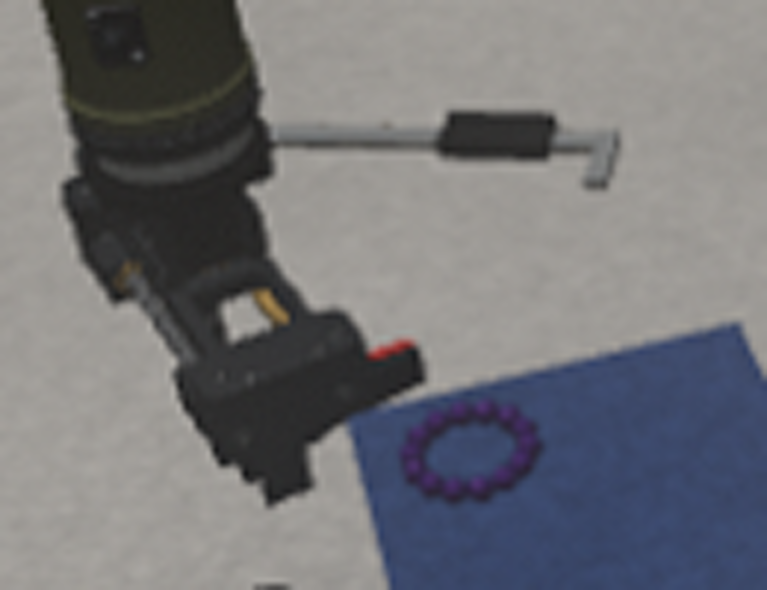

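apply_moves(delta_pos=[[0,0,0],[0,0,0],[0,0,0],[0,0,0],[0,0,0],[0,0,0],[0,0,0],[0,0,0],[0,0,0],[0,0,0]], yaw=[0,0,0,0,0,0,0,0,0,0], gripper=[50,40,30,20,10,0,0,0,0,0], force=24)

```text
clock: 37.82
tool_pos: [0.4838, -0.3192, 0.0173]
eef_rot: [0.424, 0.56, -0.418, 0.577]
contact_force: [3.5, -0.1, 4.4]
opening: 0.267
```

```bash
python3 - <<'E'
from h import *
show("scene","f3s.png",(120,160,130,100));show("top","f3t.png",(330,220,110,85))
to([.4815,-.3195,.10],.29)
E
```

```text
delta cm [-8.28 -0.05  0.07] yaw 0.006 | tcp [ 0.4838 -0.3192  0.0172] jaw 0.296 down [ 0.024 -0.007 -1.   ] q7 1.46 op 0.265 F [4.  0.3 3.8] t 37.92
```

View pics/f3s.png

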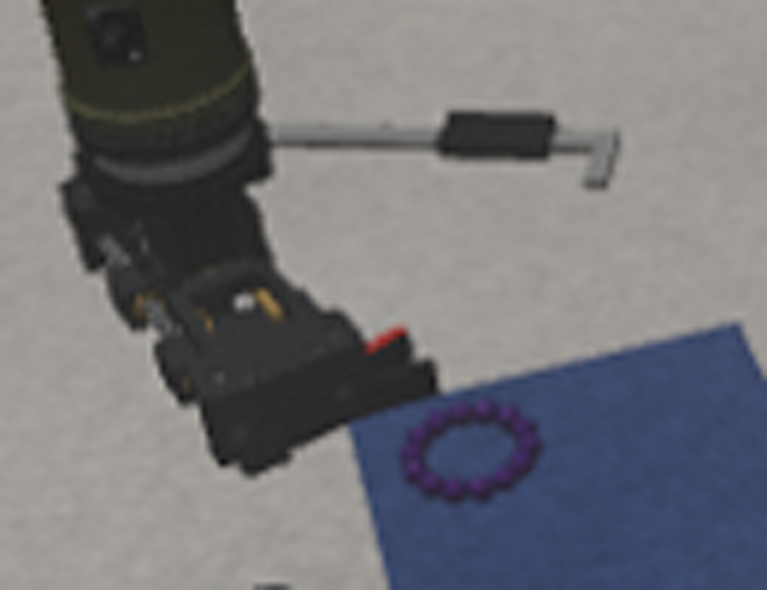

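View pics/f3t.png

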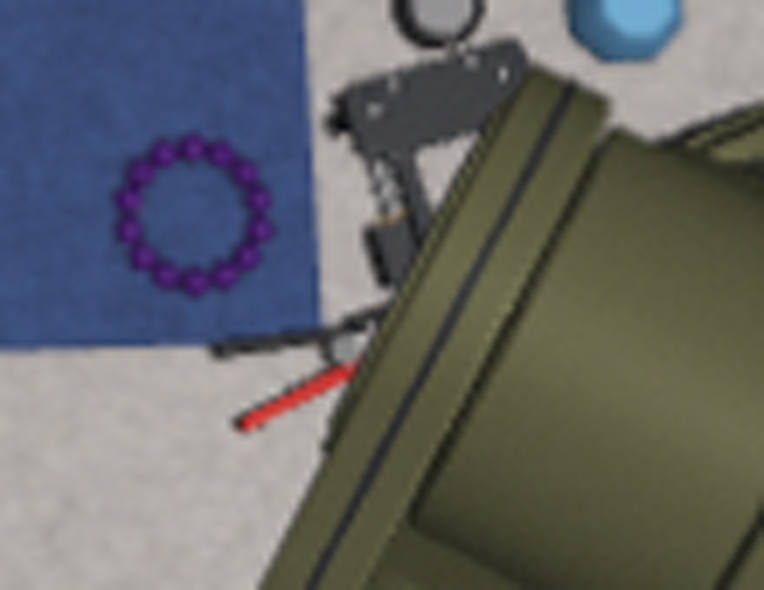

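```bash
python3 - <<'E'
from h import *
s,Rm=pose()
for p in [(214,350),(240,428),(345,348)]:
    w=atz("top",np.array(p)/6.945+[330,220],.02);print('top',w.round(4),(Rm.T@(w-s['tool_pos'])*1000).round(1))
for p in [(437,362),(403,328)]:
    w=atz("scene",np.array(p)/5.9+[120,160],.02);print('scene',w.round(4),(Rm.T@(w-s['tool_pos'])*1000).round(1))
E
```

```text
top [ 0.4684 -0.2324  0.02  ] [ -3.8  10.7 -87.5]
top [ 0.439 -0.242  0.02 ] [ -4.4 -20.2 -86.9]
top [ 0.4696 -0.2827  0.02  ] [ -3.4  -2.8 -39. ]
scene [ 0.4744 -0.2287  0.02  ] [ -3.6  17.6 -89.3]
scene [ 0.4447 -0.2403  0.02  ] [ -4.3 -14.3 -86.9]
```

apply_moves(delta_pos=[[-1.5,0,0],[-3,0,0],[-5,0,0],[-7,0,0],[-8,0,0],[-8,0,0],[-8,0,0]], yaw=[0,0,0,0,0,0,0], gripper=[0,0,0,0,0,0,0])

```text
clock: 38.5
tool_pos: [0.4813, -0.3184, 0.0968]
eef_rot: [0.424, 0.56, -0.418, 0.576]
contact_force: [-0.4, 0.5, -1.1]
opening: 0.263
```

```bash
python3 - <<'E'
from h import *
print(get_state()['q'].round(2))
to([.478,-.085,.10],-.0936)
E
```

```text
[ 0.3   0.88  0.36  1.87 -0.64  0.48  1.41]
delta cm [ -0.49   6.5  -22.41] yaw 0.39 | tcp [ 0.4813 -0.3184  0.0968] jaw 0.296 down [ 0.023 -0.007 -1.   ] q7 1.41 op 0.263 F [-0.4  0.5 -1.1] t 38.5
```

apply_moves(delta_pos=[[0,0.9,-3],[0,1.8,-6.2],[-0.2,2.7,-9.4],[-0.3,3.6,-12.6],[-0.4,4.5,-15.8],[-0.5,5.5,-19],[-0.5,6.2,-21.5],[-0.5,6.5,-22.4],[-0.5,6.5,-22.4],[-0.5,6.5,-22.4]], yaw=[0.06,0.12,0.18,0.24,0.3,0.36,0.39,0.39,0.39,0.39], gripper=[0,0,0,0,0,0,0,0,0,0])

```text
clock: 39.33
tool_pos: [0.4778, -0.0861, 0.0995]
eef_rot: [0.526, 0.469, -0.519, 0.484]
contact_force: [0.1, -0.7, -0.3]
opening: 0.269
```

```bash
python3 - <<'E'
from h import *
print(get_state()['q'].round(2))
show("scene","f4s.png",(190,150,120,92));show("top","f4t.png",(220,200,110,85))
to([.4783,-.070,.047],-.0936)
E
```

```text
[-0.13  0.82  0.35  2.14 -0.94  0.31  0.93]
delta cm [ 5.28 -0.26 -1.79] yaw -0.003 | tcp [ 0.4779 -0.0876  0.0999] jaw -0.096 down [ 0.023 -0.009 -1.   ] q7 0.93 op 0.268 F [-0.1  0.1 -1. ] t 39.43
```

View pics/f4s.png

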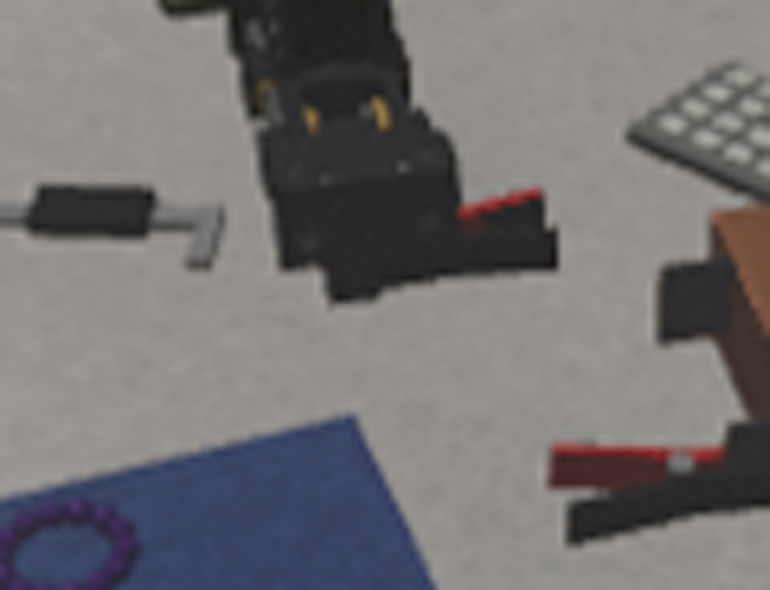

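View pics/f4t.png

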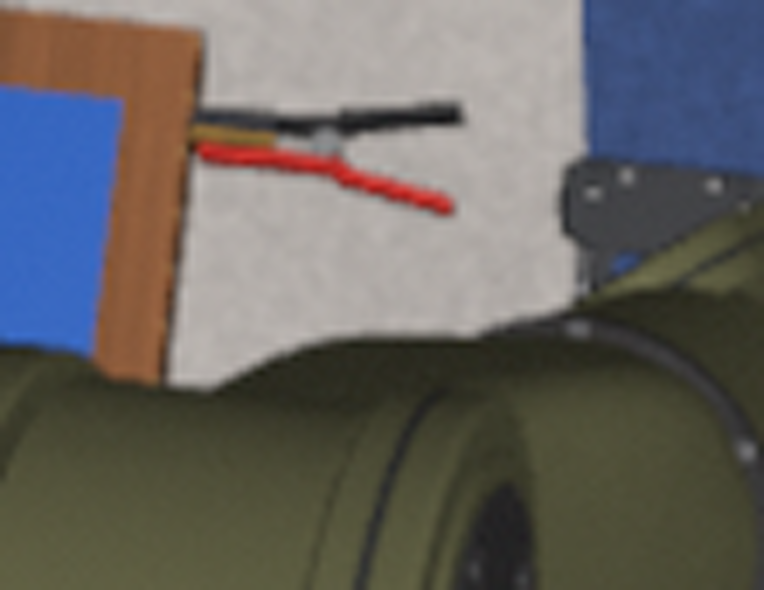

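apply_moves(delta_pos=[[1,-0.2,-0.5],[2,-0.2,-1],[3,-0.2,-1],[4,-0.2,-1],[5,-0.2,-1],[5.3,-0.2,-1],[5.3,-0.2,-1],[5.3,-0.2,-1]], yaw=[0,0,0,0,0,0,0,0], gripper=[0,0,0,0,0,0,0,0])

```text
clock: 40.1
tool_pos: [0.4781, -0.0793, 0.047]
eef_rot: [0.528, 0.467, -0.52, 0.483]
contact_force: [-0.6, -0.4, -0.5]
opening: 0.267
```

```bash
python3 - <<'E'
from h import *
print(get_state()['q'].round(2))
show("scene","f5s.png",(230,160,100,78))
to([.4783,-.070,.047],-.0936)
E
```

```text
[-0.02  0.9   0.15  2.15 -0.96  0.13  0.92]
delta cm [ 0.01 -0.08 -0.89] yaw -0.004 | tcp [ 0.4782 -0.0789  0.0472] jaw -0.098 down [ 0.023 -0.01  -1.   ] q7 0.92 op 0.267 F [ 0.   0.  -2.3] t 40.15
```

View pics/f5s.png

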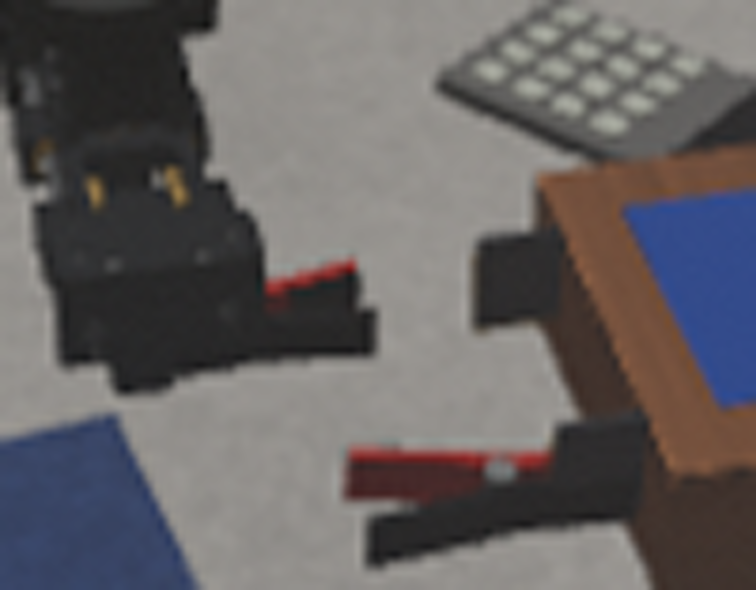

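```bash
python3 - <<'E'
from h import *
to([.4812,-.045,.047],-.0936)
to([.4845,-.010,.047],-.0936)
E
```

```text
delta cm [-0.01 -0.04 -3.41] yaw -0.004 | tcp [ 0.4782 -0.0789  0.0472] jaw -0.098 down [ 0.023 -0.01  -1.   ] q7 0.92 op 0.267 F [ 0.   0.  -2.3] t 40.15
delta cm [-0.04 -0.05 -6.92] yaw -0.004 | tcp [ 0.4782 -0.0789  0.0472] jaw -0.098 down [ 0.023 -0.01  -1.   ] q7 0.92 op 0.267 F [ 0.   0.  -2.3] t 40.15
```

apply_moves(delta_pos=[[0,0,-0.6],[0,0,-1.3],[0,0,-2],[0,0,-2.7],[0,0,-3.4],[0,0,-3.4],[0,0,-3.4]], yaw=[0,0,0,0,0,0,0], gripper=[0,0,0,0,0,0,0])

```text
clock: 40.73
tool_pos: [0.4816, -0.0443, 0.0469]
eef_rot: [0.527, 0.467, -0.52, 0.483]
contact_force: [0.1, -0.6, -1.2]
opening: 0.271
```

```bash
python3 - <<'E'
from h import *
print(get_state()['q'].round(2))
show("scene","f6s.png",(230,160,100,78))
to([.4845,-.010,.047],-.0936)
E
```

```text
[-0.1   0.9   0.14  2.15 -0.96  0.13  0.85]
delta cm [-0.03 -0.05 -3.51] yaw -0.003 | tcp [ 0.4816 -0.045   0.0469] jaw -0.097 down [ 0.023 -0.01  -1.   ] q7 0.85 op 0.268 F [-0.7  1.1 -0.7] t 40.78
```

View pics/f6s.png

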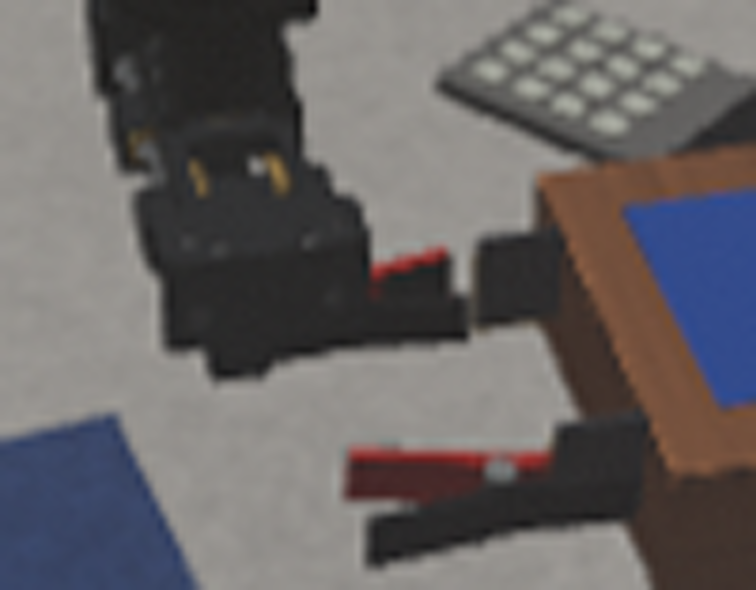

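apply_moves(delta_pos=[[0,0.1,-0.4],[0,0.1,-0.8],[0,0.1,-1.2],[0,0.1,-1.5],[0,0.1,-1.5]], yaw=[0,0,0,0,0], gripper=[0,0,0,0,0])

```text
clock: 41.2
tool_pos: [0.4841, -0.0291, 0.0468]
eef_rot: [0.527, 0.467, -0.519, 0.483]
contact_force: [0.3, -0.3, -1.2]
opening: 0.272
```

```bash
python3 - <<'E'
from h import *
show("scene","f7s.png",(230,160,100,78))
to([.4855,-.010,.047],-.0936)
E
```

```text
delta cm [-0.04 -0.04 -1.97] yaw -0.003 | tcp [ 0.4841 -0.0296  0.0468] jaw -0.096 down [ 0.023 -0.01  -1.   ] q7 0.82 op 0.268 F [-0.   0.5 -0. ] t 41.25
```

View pics/f7s.png

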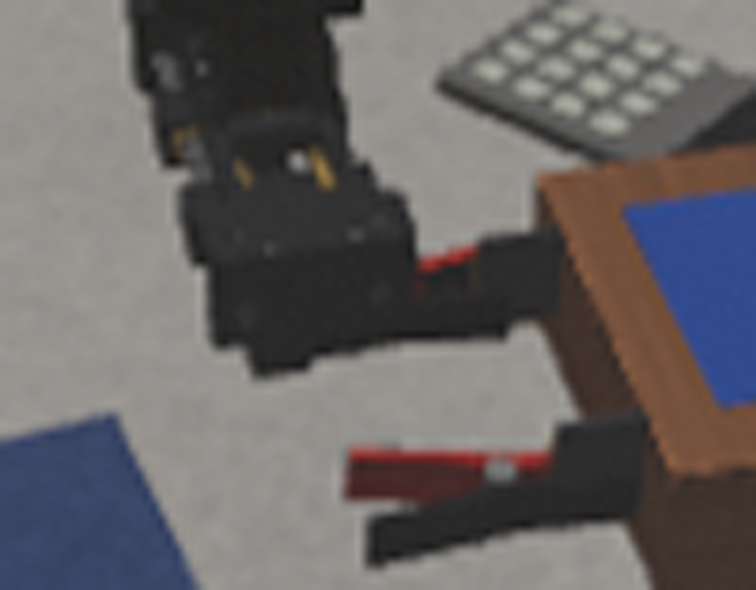

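apply_moves(delta_pos=[[0,0,-0.6],[0,0,-1.2],[0,0,-1.7],[0,0,-2],[0,0,-2],[0,0,-2]], yaw=[0,0,0,0,0,0], gripper=[0,0,0,0,0,0])

```text
clock: 41.75
tool_pos: [0.486, -0.0095, 0.0467]
eef_rot: [0.527, 0.467, -0.52, 0.484]
contact_force: [0.2, 0.1, -0.9]
opening: 0.268
```

```bash
python3 - <<'E'
from h import *
show("scene","f8s.png",(230,160,100,78))
to([.4855,-.010,.047],-.0936)
E
```

```text
delta cm [-0.03 -0.04  0.02] yaw -0.003 | tcp [ 0.486  -0.0099  0.0467] jaw -0.096 down [ 0.023 -0.01  -1.   ] q7 0.78 op 0.269 F [ 0.5  0.  -1.1] t 41.8
```

View pics/f8s.png

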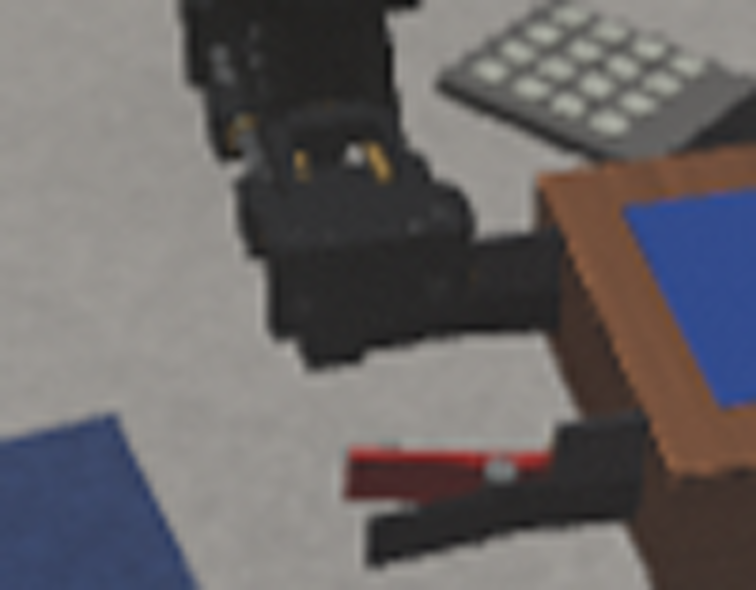

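apply_moves(delta_pos=[[0,0,0],[0,0,0],[0,0,0],[0,0,0],[0,0,0],[0,0,0],[0,0,0]], yaw=[0,0,0,0,0,0,0], gripper=[35,45,55,65,75,75,75])

```text
clock: 42.38
tool_pos: [0.4864, -0.0102, 0.0468]
eef_rot: [0.527, 0.467, -0.52, 0.484]
contact_force: [0.8, -0.2, -0.2]
opening: 0.743
```

apply_moves(delta_pos=[[-2,0,0],[-4,0,0],[-7,0,1],[-10,0,3],[-12,0,6],[-12,0,9],[-12,0,12],[-12,0,16],[-12,0,20],[-12,0,20]], yaw=[0,0,0,0,0,0,0,0,0,0], gripper=[75,75,75,75,75,75,75,75,75,75])

```text
clock: 43.22
tool_pos: [0.4628, -0.2186, 0.1699]
eef_rot: [0.529, 0.46, -0.524, 0.484]
contact_force: [-0.0, -0.4, 0.5]
opening: 0.75
```

```bash
python3 - <<'E'
from h import *
show("scene","g1s_.png",(230,150,140,107));show("top","g1t_.png",(150,170,260,150))
to([.52,-.3,.25])
E
```

```text
delta cm [-7.88  6.72  8.44] yaw None | tcp [ 0.4637 -0.2102  0.1687] jaw -0.101 down [ 0.025 -0.012 -1.   ] q7 0.93 op 0.751 F [0.2 0.6 0.3] t 43.32
```

View pics/g1s_.png

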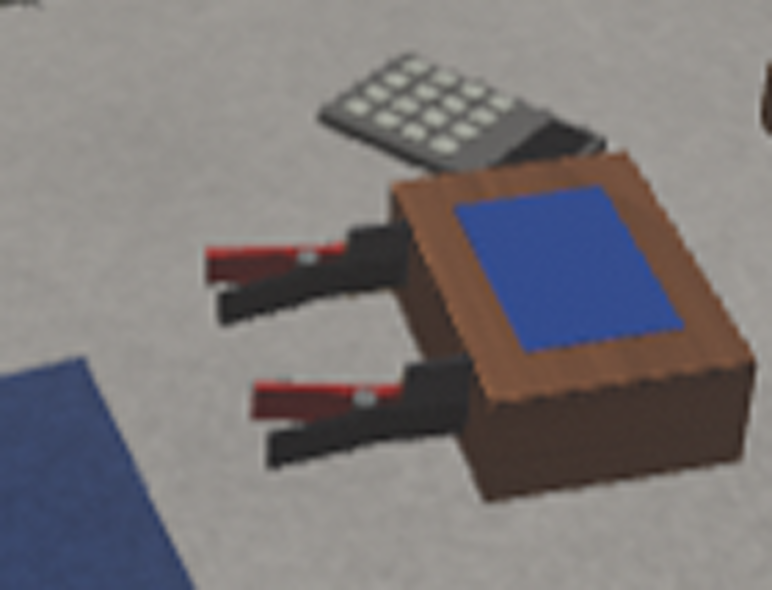

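View pics/g1t_.png

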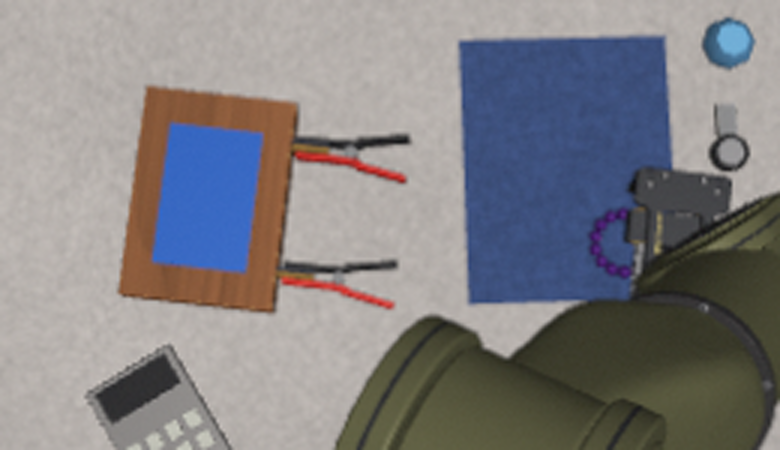

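apply_moves(delta_pos=[[-3,0,0],[-5,0,0],[-5,0,0],[-5,0,0],[-5,0,0],[-5,0,0]], yaw=[0,0,0,0,0,0], gripper=[75,75,75,75,75,75])

```text
clock: 43.82
tool_pos: [0.4621, -0.2082, 0.2177]
eef_rot: [0.528, 0.466, -0.521, 0.483]
contact_force: [-0.5, 0.6, -0.4]
opening: 0.749
```

```bash
python3 - <<'E'
from h import *
show("scene","end.png")
to([.5,-.2,.2])
E
```

```text
delta cm [ 1.85  3.64 -1.24] yaw None | tcp [ 0.4621 -0.2085  0.2177] jaw -0.1 down [ 0.023 -0.011 -1.   ] q7 0.87 op 0.753 F [-0.6  0.1  0. ] t 43.87
```

View pics/end.png

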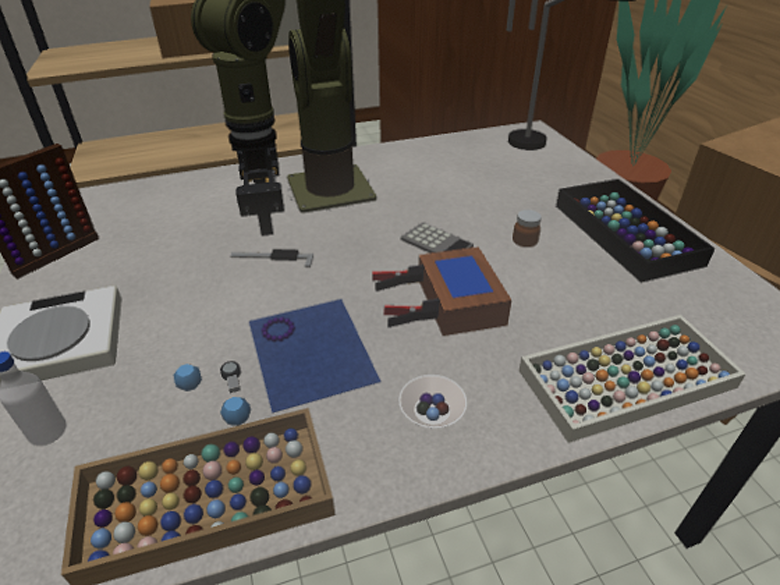

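The final picture shows the mat empty except for the bracelet (278,330). The lid is shut, and a clip sits on each fin pair, at about (400,277) and (412,315). Everything else is where it was, so I'm handing the job in.

```bash
python3 -c "
from plant import *
print(finish_job())"
```

```text
the job is handed in; nothing more can be done
None
```

The order is packed and handed in at about 44 s of robot time. All four stones on the mat (red-brown, yellow, purple and the small sky-blue) are in the box. The lid is shut, and one clip sits on each pair of fins.

- **Stones:** before I closed the lid, the pictures showed all four on the box floor. The two larger blue stones lie off the mat, so I left them alone. There was no green stone.
- **Lid:** the fall appears to have shut it. The fingertip met almost no resistance until it reached the shut height (about 65 mm), then read 31 N against a hard stop. The lid looked flush in every later picture; I could not see the tab itself.
- **Clips:** both cameras show each clip's red and black jaws either side of its fin pair. The jaw tips end about 0–2 mm from the box front, so the grip is roughly half-way along the fins. I judged that from pictures, not a measurement.
- **What went wrong:** the first clip hit the end of a fin on the first try, reading about 38 N at the wrist. I backed off, corrected the sideways aim, and it went on without resistance.
- **Camera disagreement:** the two cameras differed by 4–6 mm. I used averages, or measured both things in the same camera.
- **Everything else:** the last pictures show nothing else moved, including the bracelet, and the robot touching nothing.

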